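Prop open the lid of the reagent chest

TASK

Lift the lid of the white reagent chest well up until it stays by itself, swing the prop rod at its side up under the orange socket on the lid, then bring the lid down gently onto it and press until the rod's ball foot has snapped into the hole and is firmly home against the hole's floor, without jamming it hard. Let go with the lid standing propped on the rod, and leave the bottles and the beaker where they stand.

Things in the scene. Friction and masses are not known exactly. Their poses are not given: they have to be found in the camera images.
- chest: White open-topped steel chest fixed to the bench, 190 (x) x 240 (y) x 95 mm high, blue front. Origin: centre of its underside on the bench. Its x axis points from the front (the handle side) to the hinge side, y to the left, z up. Jars stand inside.
- lid (a joint): Angle of the lid in rad: 0 shut, growing as the front edge rises, stop at 1.31. White panel with a blue field, 195 x 250 x 10 mm, 0.5 kg. The hinge rubs: the lid stays where it is left above 1.1 rad, but sinks shut from lower angles unless propped. With the rod seated it stands at about 0.73 rad (0.69 to 0.77 depending on the rod's true length).
- lid_hinge (a point): On the lid's hinge axis, at the middle of its width: in the chest's frame 95 mm behind its origin (+x), 100 mm up. The axis runs along the chest's y. Axes turn with the lid: x from handle to hinge, z out of the lid's upper face.
- lid_handle (a point): Middle of the lid's handle: a round steel bar 12 mm thick and 110 mm long, along the chest's y, standing 45 mm out of the lid's front edge, 235 mm from the hinge axis in the lid's middle plane. It is gripped across, one finger on each side of the bar, and turns in the grip as the lid swings.
- hole (a point): Centre of the rod's ball foot once fully home in the holding hole, in the orange socket on a bracket beyond the lid's right (-y) edge: 130 mm from the hinge axis, 172 mm right of the lid's middle, 10 mm under its middle plane. The hole opens along the lid's -z, is 14 mm wide, and its floor lies 6 mm above this point. Two sprung rubber nubs 7 mm below this point grip the passing ball.
- mouth (a point): Middle of the hole's flared mouth (28 mm across), 18 mm below the hole point. Pushing the ball past the nubs takes 5 to 9 N at the lid's handle along its arc (over the force that holds the free lid still); it then snaps in and the lid stops dead on the hole's floor. Firmly home means 9 to 14 N so measured, held for half a second; under 8 N is too little, over 17 N (30 N at the foot) is jamming.
- rod (a joint): Angle of the prop rod in rad above level, swinging in the chest's x-z plane: 0 when it points level to the chest's +x, growing as its tip rises; range -0.6 to 1.4. It hangs low at the start, below 0. Its pivot rubs so that it stays where it is left and gives way at the tip to about 1.5 N. In the hole it stands at about 0.84 rad, square to the lid; as the ball enters, at about 0.855.
- rod_pivot (a point): On the rod's pivot axis (along the chest's y) at the rod: in the chest's frame 93.5 mm in front of the origin (-x), 172 mm right (-y), 85 mm up, on a stub 52 mm out from the chest's right wall. Its x axis runs along the rod.
- rod_sleeve (a point): Middle of the rod's yellow grip sleeve, 14 mm thick and 34 mm long, 58 mm from the pivot. It can be pinched from above (best leaning back to the front, clear of the lid) across the chest's y and turns in the grip as the rod swings. The rod itself is steel, 10 mm thick.
- rod_tip (a point): Nominal centre of the black 12 mm ball foot at the rod's end, 127.3 mm from the pivot. The foot is screwed in by an amount that is not measured: its true centre lies up to 4 mm nearer to or farther from the pivot than this point, and it does not move while working.
- wash_bottle: White bottle with a red cap, 60 mm across, 150 mm high, standing left of the chest. Origin: centre of its underside. Leave it.
- amber_jar: Amber jar with a blue cap, 64 mm across, 100 mm high, standing to the right behind the rod. Origin: centre of its underside. Leave it.
- beaker: Open glass beaker, 60 mm across, 70 mm high, standing to the right in front of the rod. Origin: centre of its underside. Leave it.

How it is judged (in metres and radians):
On the way, in this order (a step that is already met when the one before it is completed fails the run):
1. the lid is lifted well up, above 1.0 rad (value of joint lid above 1 rad), for 0.2 s.
2. the rod is swung up, above 0.65 rad, with the lid still above 0.95 rad (value of joint rod above 0.65 rad and value of joint lid above 0.95 rad), for 0.2 s.
3. the lid is pressed firmly down on the rod: at least 12 N between lid and foot for 0.3 s, ball in the hole (contact force between lid and rod above 12 N and distance between hole and rod_tip below 0.0065 m), for 0.3 s.
At the end, for the whole second after the job is handed in: The ball foot sits home in the hole (the hole point within 5.5 mm along and 3 mm across the rod of the nominal tip, the foot's unknown length included), the lid bears on the rod with at least 0.5 N and stands still, and the robot has let go (x of hole in the frame of rod_tip between -0.0055 and 0.0055 m and z of hole in the frame of rod_tip between -0.003 and 0.003 m and contact force between lid and rod above 0.5 N and velocity of joint lid between -0.05 and 0.05 rad/s); the robot touches nothing.
It fails at once if the foot is jammed: more than 30 N between lid and rod (contact force between lid and rod above 30 N).
It fails at once if the lid is let fall: it swings down faster than 1.2 rad/s (velocity of joint lid below -1.2 rad/s).
It fails at once if the wash bottle is moved more than 15 mm (distance of wash_bottle from where it was at the start of the episode above 0.015 m).
It fails at once if the amber jar is moved more than 15 mm (distance of amber_jar from where it was at the start of the episode above 0.015 m).
It fails at once if the beaker is moved more than 15 mm (distance of beaker from where it was at the start of the episode above 0.015 m).
It also fails if it takes over 72 s, if anything falls off the work surface, if the arm or the gripper's body presses on something with over 40 N, if the wrist force passes 120 N, or if a joint passes its speed limit or range.

ROBOT

A 6-joint arm with a two-finger parallel gripper is mounted at the origin on the work surface. World frame = base frame: x ahead of the robot, y to its left, z up, the work surface at z = 0. Lengths are in mm, angles in rad, forces in N, time in s.
With the tool pointing down it reaches from about 250 to 725 mm from the base axis. Payload 4 kg.
Tool frame: the origin (TCP) lies at the very end of the fingers, on their centre line; the grasp point (between the pads) lies 19 mm behind it; x points along the fingers, y is the direction in which the jaws open and shut, and the axes are right-handed (so a half turn about x gives the same grasp; the last joint's range is limited). The gripper opens to 85 mm and grips with 20 to 120 N. Pads are 22 mm wide; open, the fingers measure 114 mm over their backs; the gripper's body (76 mm by 85 mm) begins 54 mm behind the grasp point. The pads swing forward as they close: fully open they stand 13 mm farther back than shut.
Start: joints at [1.146, 0.241, 0.005, 1.335, 0, 1.571], TCP at [206.067, 455.561, 231.306] pointing down, gripper open.
Joint ranges: [-2.72, 2.72], [-1.05, 1.87], [-1.09, 1.28], [-1.99, 2.15], [-1.42, 1.44], [-3.14, 3.14]. Speed limits (rad/s): [2.79, 2.79, 3.14, 3.14, 3.14, 3.14].

INTERFACE

Orientations are given as a rotation vector (axis times angle).
In Python, from station import manip, imaging gives the robot as it stands. The module is installed in compiled form; this text tells all that it offers.
- The arm moves only by the tool apply_moves, never from a script. Its argument "deltas" is a list of rows, each a list of 3 entries, a list of its own where there are three numbers: the shift along the tool's x, y, z scaled (see below), then the turn, a rotation vector about the tool's x, y, z scaled (see below), then the opening, from -1 (shut) to 1 (fully open). In form: [[[x, y, z], [rx, ry, rz], jaw], ...]. A call has 1 to 12 rows; each row shifts and turns the commanded pose from where the row before left it, along the tool's axes as they then stand; what a row does not reach is not made up. The controller multiplies each number of a shift by 40 mm and each number of a turn by 60 degrees. A row lasts 1/12 s, in which the tool goes at most 41.7 mm and 7.16 degrees, less where a joint would pass 70% of its speed; a pose out of reach is approached as far as the arm can. A call with a number of a shift or a turn outside -1 to 1 is refused whole. A call with a gripper value outside its range is refused whole. The fingers move at their own pace and stop on an object; "force" is the grip in N (left out, the last holds). Time passes only in rows, so rows that do not move let the fingers close. It gives the time, the measured TCP pose, the force and the opening at its end, in the units of the state.
- manip.read_state(): the state, without advancing time (a new reading comes with each control period).
- imaging.camera(name): name is "side" or "top" or "wrist"; returns the picture (420x560x3 uint8, red, green, blue); there is no depth.
- imaging.camera_model(name): a dict with "mtx" (3x3 intrinsics, pixels), "rvec" (rotation vector, rad) and "tvec" (3), from world to camera coordinates, as OpenCV has them; the wrist camera has in their place "mount" (4x4, takes a point from camera to tool coordinates, whose origin is the TCP and whose axes are the tool frame's). Camera axes: x right, y down, z forward; pixel columns grow to the right and rows downward; lengths in mm; the calibration is good to about 2 mm. A picture is of the moment at which its call begins: read the wrist's pose just before it. camera_model takes no time and is no camera call.
- manip.finish_job(): hands the job in, once; it reports no verdict.
The state is a dict: "time": time; "q": joint angles; "qd": joint speeds; "effort": joint torques, N m; "ee_pos": TCP position; "tool_rot": TCP orientation; "wrist_force": force on the tool from outside, world axes, zero at the start; "wrist_torque": the same for the moment, N m; "finger_gap": finger opening in mm.
Only numpy, scipy, OpenCV 4.12 (cv2) and the standard library are available. Lean on these libraries where they do the work, as an engineer would, in place of code of your own. Each camera call takes 0.05 s, during which the arm holds its last target.

## Working session

There is one attempt and no reset: what is moved stays moved. The work goes in short steps, Python scripts to look and compute and a tool call to move; the robot and the scene stay as the last step left them, time stands still between calls to the robot, and variables do not carry over. Pictures are saved under pics/ and viewed, and the job is handed in when it is done.

Besides the shell and the picture viewer there is one more tool, called after ">>>" by a JSON object that holds its "method" and its "body". apply_moves: Moves the arm, as the interface text tells. Its arguments: {"type":"object","properties":{"deltas":{"type":"array","items":{"type":"array"}},"force":{"type":"number"}},"required":["deltas"]}

```bash
mkdir -p pics; python3 - <<'E'
from station import manip, imaging
import cv2,numpy as np
print(manip.read_state())
for n in ["side","top","wrist"]:
    im=imaging.camera(n); cv2.imwrite(f"pics/{n}0.png",im[:,:,::-1]); print(n,imaging.camera_model(n))
E
```

```text
{'time': 0.0, 'q': array([1.14600687e+00, 2.41451044e-01, 3.72561067e-03, 1.33518813e+00,
       1.23947440e-05, 1.57077824e+00]), 'qd': array([ 0.00022322,  0.00069534,  0.00131956, -0.00049614,  0.00019024,
       -0.00027036]), 'effort': array([-3.27094112e-04, -3.72320402e+01,  2.52407849e+01,  1.69144187e-02,
        1.72705336e-05, -5.76767007e-06]), 'ee_pos': array([205.8025017 , 454.99271053, 230.39446826]), 'tool_rot': array([ 0.33154758,  1.54545872, -0.33481478]), 'wrist_force': array([ 0.77951014, -0.75951057, -0.78733232]), 'wrist_torque': array([-0.03838818, -0.05557012, -0.03671604]), 'finger_gap': 85.3798406309435}
side {'mtx': array([[520.76424741,   0.        , 283.34044035],
       [  0.        , 520.76424741, 203.76159767],
       [  0.        ,   0.        ,   1.        ]]), 'rvec': array([ 0.6158945 , -2.78727091,  0.95321895]), 'tvec': array([ 566.37192406,  227.58368644, 1038.65690723])}
top {'mtx': array([[422.35147963,   0.        , 285.57907157],
       [  0.        , 422.35147963, 205.8898149 ],
       [  0.        ,   0.        ,   1.        ]]), 'rvec': array([ 2.13146067, -2.1561395 ,  0.18346082]), 'tvec': array([  25.44406139,  607.79140403, 1024.9975722 ])}
wrist {'mtx': array([[331.77794265,   0.        , 281.38121256],
       [  0.        , 331.77794265, 209.39412519],
       [  0.        ,   0.        ,   1.        ]]), 'mount': array([[ 6.85853847e-05, -2.58183283e-01,  9.66095951e-01,
        -1.41787832e+02],
       [ 9.99999775e-01,  6.63045698e-04,  1.06202646e-04,
         1.46094675e-01],
       [-6.67985512e-04,  9.66095726e-01,  2.58183271e-01,
        -6.60981617e+01],
       [ 0.00000000e+00,  0.00000000e+00,  0.00000000e+00,
         1.00000000e+00]])}
```

View pics/side0.png

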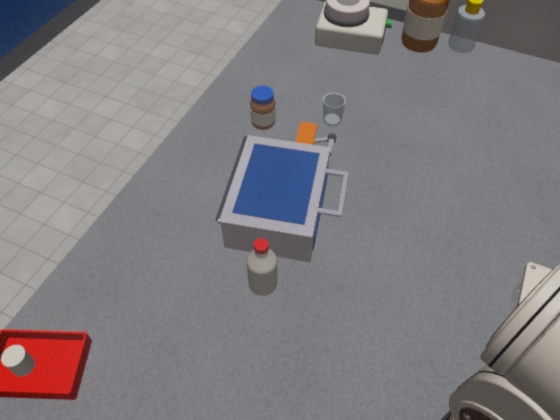

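View pics/top0.png

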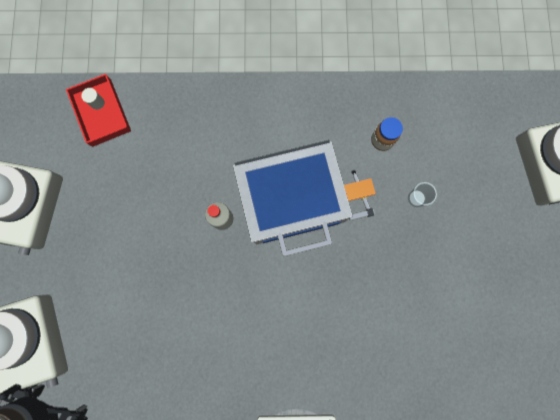

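View pics/wrist0.png

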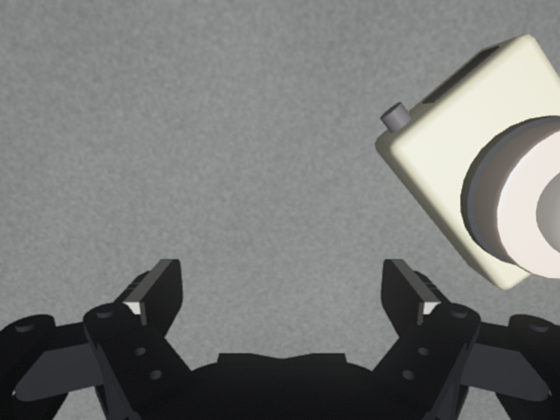

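The lid is shut: the blue field spans about (246..340, 153..232) in the top view, with the handle at about (305,247). The orange socket is near (360,190) and the beaker near (424,194). Next I'll measure these.

```bash
cat > h.py <<'E'
import cv2,numpy as np
from station import manip, imaging
from scipy.spatial.transform import Rotation as R
def cam(n):
    m=imaging.camera_model(n); Rm=R.from_rotvec(m['rvec']).as_matrix(); return m['mtx'],Rm,np.array(m['tvec'])
def ray(n,uv):
    K,Rm,t=cam(n); d=Rm.T@np.linalg.solve(K,[uv[0],uv[1],1.]); return -Rm.T@t,d/np.linalg.norm(d)
def onz(n,uv,z):
    o,d=ray(n,uv); return o+d*(z-o[2])/d[2]
def proj(n,P):
    K,Rm,t=cam(n); p=K@(Rm@np.asarray(P,float)+t); return p[:2]/p[2]
def tri(u1,u2):
    (a,d),(b,e)=ray('side',u1),ray('top',u2)
    s=np.linalg.lstsq(np.c_[d,-e],b-a,rcond=None)[0]
    p,q=a+d*s[0],b+e*s[1]; return (p+q)/2,np.linalg.norm(p-q)
E
cat > m1.py <<'E'
from h import *
for n in ['top','side']:
    im=cv2.imread(f'pics/{n}0.png'); hsv=cv2.cvtColor(im,cv2.COLOR_BGR2HSV)
    for nm,lo,hi,z in [('blue',(105,120,40),(130,255,255),105),('orange',(8,180,120),(20,255,255),100)]:
        mk=cv2.inRange(hsv,lo,hi)
        if n=='side': mk[:, :215]=0
        nl,lab,st,ce=cv2.connectedComponentsWithStats(mk)
        for i in np.argsort(-st[1:,4])[:2]+1:
            if st[i,4]<40: continue
            c=cv2.findContours((lab==i).astype('uint8'),cv2.RETR_EXTERNAL,cv2.CHAIN_APPROX_NONE)[0][0]
            ap=cv2.approxPolyDP(c,0.06*cv2.arcLength(c,True),True)[:,0]
            print(n,nm,st[i,4],ce[i],ap.tolist(),[onz(n,p,z).round(1).tolist() for p in ap],'cen',onz(n,ce[i],z).round(1))
E
python3 m1.py
```

```text
top blue 4857 [292.03953057 191.4636607 ] [[323, 154], [246, 172], [260, 229], [339, 210]] [[727.1, -74.3, 105.0], [683.5, 114.5, 105.0], [543.8, 80.8, 105.0], [587.6, -109.2, 105.0]] cen [634.1   3.1 105. ]
top blue 397 [390.76826196 128.14861461] [[390, 117], [380, 131], [392, 139], [402, 127]] [[820.9, -244.3, 105.0], [784.7, -217.5, 105.0], [763.8, -246.3, 105.0], [794.6, -272.9, 105.0]] cen [ 791.9 -244.7  105. ]
side blue 4868 [277.0788825  183.77793755] [[255, 144], [233, 211], [303, 223], [318, 154]] [[730.1, -75.1, 105.0], [685.5, 113.7, 105.0], [543.9, 80.7, 105.0], [588.9, -107.2, 105.0]] cen [634.8   9.9 105. ]
side blue 292 [261.88013699  93.64041096] [[252, 90], [258, 102], [272, 96], [266, 86]] [[820.4, -238.2, 105.0], [787.1, -204.8, 105.0], [765.8, -239.2, 105.0], [795.6, -266.7, 105.0]] cen [ 792.2 -236.4  105. ]
side orange 308 [306.28571429 132.61363636] [[301, 123], [297, 140], [312, 143], [315, 124]] [[665.0, -187.1, 100.0], [650.9, -131.8, 100.0], [616.0, -137.6, 100.0], [633.7, -198.0, 100.0]] cen [ 641.  -162.9  100. ]
```

```bash
python3 - <<'E'
import cv2
a=cv2.imread('pics/top0.png')[120:270,190:450]; cv2.imwrite('pics/topz.png',cv2.resize(a,None,fx=3,fy=3,interpolation=cv2.INTER_CUBIC))
a=cv2.imread('pics/side0.png')[70:300,200:400]; cv2.imwrite('pics/sidez.png',cv2.resize(a,None,fx=2.6,fy=2.6,interpolation=cv2.INTER_CUBIC))
E
```

```text
(no output)
```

View pics/topz.png

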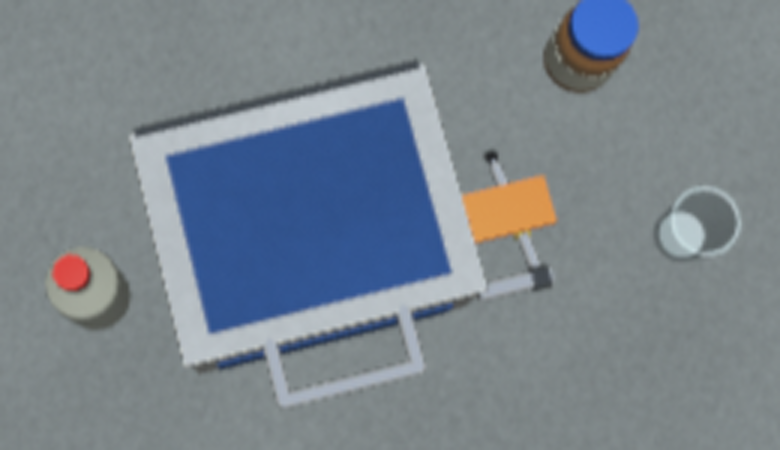

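View pics/sidez.png

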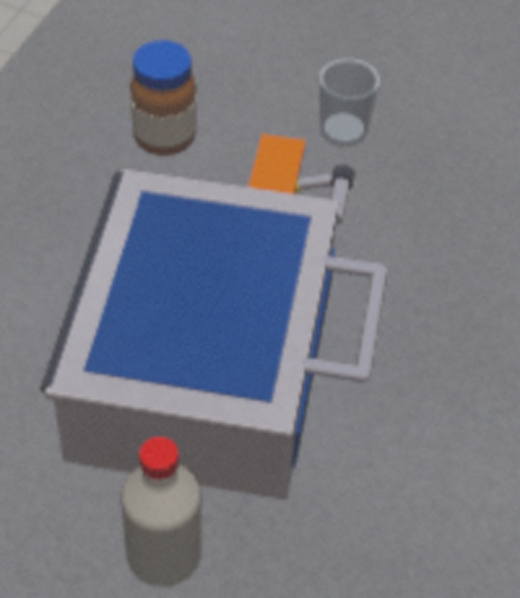

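```bash
python3 - <<'E'
from h import *
f=lambda x,y:((x+.5)/3-.5+190,(y+.5)/3-.5+120)
C=[onz('top',f(*p),105)[:2] for p in [(133,135),(425,65),(485,293),(187,365)]]
print(np.round(C,1),np.mean(C,0)); H=[onz('top',f(*p),100)[:2] for p in [(283,400),(419,367)]]; print(H,np.mean(H,0))
g=lambda x,y:((x+.5)/2.6-.5+200,(y+.5)/2.6-.5+70)
H=[onz('side',g(*p),100)[:2] for p in [(364,373),(378,267)]]; print('side',H,np.mean(H,0))
yaw=.232; c,s=np.cos(yaw),np.sin(yaw)
O=np.array([636.2,3.])-2.5*np.array([c,s]); print('O',O)
W=lambda x,y,z:np.array([O[0]+c*x-s*y,O[1]+s*x+c*y,z])
print('handle',W(-140,0,100)); 
for n in ['top','side']:
  print(n,'handle',proj(n,W(-140,55,100)),proj(n,W(-140,-55,100)),'pivot',proj(n,W(-93.5,-172,85)),'lidcorners',[proj(n,W(x,y,105)).round(1).tolist() for x,y in [(100,125),(100,-125),(-95,-125),(-95,125)]])
# tip from views: top only (491,155)
o,d=ray('top',f(491,156))
# intersect with plane y_c=-172
nn=np.array([-s,c,0]); t=(-172-((o-np.r_[O,0])@nn))/(d@nn); P=o+t*d; L=P-W(-93.5,-172,85); print('tip',P,'rod angle',np.arctan2(L[2],L[:2]@[c,s]),np.linalg.norm(L))
print('amber',onz('top',(390.8,128.1),100),onz('side',(261.9,93.6),100))
print('beaker top',onz('top',f(705,221),70),onz('side',g(349,80),70),'bottom',onz('top',f(682,234),0),onz('side',g(345,127),0))
E
```

```text
[[ 702.2  143.8]
 [ 759.2  -95.8]
 [ 569.5 -138.2]
 [ 514.7   99.8]] [636.37521037   2.39847015]
[array([486.4941719 ,  24.25248948]), array([511.3393157 , -84.27687565])] [498.9167438  -30.01219308]
side [array([486.74470872,  22.61718372]), array([515.93088632, -86.19001535])] [501.33779752 -31.78641582]
O [633.76697877   2.425189  ]
handle [497.51778976 -29.76422687 100.        ]
top handle [284.2145123  253.68419477] [328.93493245 242.49775732] pivot [369.42351853 212.99952489] lidcorners [[232.7, 164.6], [331.5, 141.1], [352.5, 217.1], [251.0, 242.2]]
side handle [340.34578864 213.8703647 ] [347.09009159 174.14333738] pivot [332.98865911 138.31508883] lidcorners [[217.8, 220.2], [247.6, 134.0], [331.4, 146.7], [313.2, 236.5]]
tip [ 697.93035293 -159.15095413   38.67780686] rod angle -0.37180139266639645 127.50596159354392
amber [ 793.75723017 -246.18291292  100.        ] [ 794.91515883 -241.77436299  100.        ]
beaker top [ 632.7745688  -330.83331032   70.        ] [ 633.88074465 -327.5988736    70.        ] bottom [ 634.3304825  -333.94990123    0.        ] [ 635.35967526 -336.25793284    0.        ]
```

```bash
cat >> h.py <<'E'
yaw=.232; cy,sy=np.cos(yaw),np.sin(yaw)
O=np.array([634.,2.5])
def W(x,y,z): return np.array([O[0]+cy*x-sy*y,O[1]+sy*x+cy*y,z])
def C(P): d=np.asarray(P)[:2]-O; return np.array([cy*d[0]+sy*d[1],-sy*d[0]+cy*d[1],P[2]])
def toolR(a,mode,flip=1):
    # a: lean (tool x = sin a fwd, -cos a up) in chest frame
    x=np.array([np.sin(a),0,-np.cos(a)])
    y=np.array([np.cos(a),0,np.sin(a)])*flip if mode=='h' else np.array([0,1.,0])*flip
    M=np.c_[x,y,np.cross(x,y)]
    return R.from_euler('z',yaw)*R.from_matrix(M)
def handle(th): return (95-235*np.cos(th),0,100+235*np.sin(th))
def st():
    s=manip.read_state(); return s,np.array(s['ee_pos']),R.from_rotvec(s['tool_rot'])
def tcp(g,Rt): return np.asarray(g)+19*Rt.as_matrix()[:,0]
def rows(p,Rc,P,Rg,N):
    """straight line + constant rotation, N rows"""
    w=(Rc.inv()*Rg).as_rotvec()/N; out=[]
    for k in range(N):
        d=(Rc*R.from_rotvec(w*k)).inv().apply((P-p)/N); out.append([list((d/40).round(3)),list((np.degrees(w)/60).round(3))])
    return out
def show(r):
    print('max shift mm',max(np.linalg.norm(a[0])*40 for a in r),'deg',max(np.linalg.norm(a[1])*60 for a in r))
    for a in r: print(a)
def info(s=None):
    s,p,r=st(); M=r.as_matrix(); g=p-19*M[:,0]
    f=np.array(s['wrist_force']); Rz=np.array([[cy,sy,0],[-sy,cy,0],[0,0,1]])
    print('t %.2f'%s['time'],'q',s['q'].round(3),'tcp',p.round(1),'graspC',C(g).round(1),'toolx_c',(Rz@M[:,0]).round(3),'tooly_c',(Rz@M[:,1]).round(3),'F_c',(Rz@f).round(2),'gap',round(s['finger_gap'],1))
E
python3 - <<'E'
from h import *
info(); s,p,r=st(); print(r.as_matrix().round(3))
for a in (0.35,.5):
  for fl in (1,-1):
    g=toolR(a,'h',fl); print(a,fl,g.as_rotvec(),np.degrees((r.inv()*g).as_rotvec()), tcp(W(*handle(0)),g))
    g=toolR(a,'r',fl); print('rod',np.degrees((r.inv()*g).as_rotvec()))
E
```

```text
t 0.15 q [ 1.146  0.241  0.004  1.335 -0.     1.571] tcp [205.9 455.1 230.6] graspC [-312.6  539.   249.6] toolx_c [-0.001 -0.001 -1.   ] tooly_c [ 0.611  0.792 -0.002] F_c [ 0.9  -0.19  0.87] gap 85.4
[[-0.001  0.412  0.911]
 [-0.001  0.911 -0.412]
 [-1.    -0.002  0.   ]]
0.35 1 [ 1.21428934  1.07883764 -0.77073921] [51.83015284 -9.12073117 18.71685066] [504.0913211  -28.191445    82.15191846]
rod [-37.22314179 -19.35416392   6.67173143]
0.35 -1 [-1.48679482  0.80145812  1.12183625] [-126.04262141  -22.38910759  -10.9102239 ] [504.0913211  -28.191445    82.15191846]
rod [140.53901845   8.57910506  24.8873036 ]
0.5 1 [ 1.27960836  0.97558995 -0.65523924] [ 51.25868241 -13.04427522  26.69368618] [506.6158501  -27.59501492  83.32593132]
rod [-36.80870862 -27.63178931   9.49111717]
0.5 -1 [-1.52077791  0.67804017  1.0095384 ] [-124.40405596  -31.87128324  -15.57438667] [506.6158501  -27.59501492  83.32593132]
rod [138.63108057  12.17238672  35.43785408]
```

```bash
python3 - <<'E'
from h import *
s,p,r=st(); p=np.array([206.07,455.56,231.3])
g=toolR(.35,'h',1); P=tcp(W(*handle(0)),g)-80*g.as_matrix()[:,0]
print(P); m=p+(P-p)*.45
show(rows(p,r,m,g,12)); show(rows(m,g,P,g,12)[:1])
E
```

```text
[477.39443643 -34.49869078 157.30173548]
max shift mm 21.206036876323687 deg 4.658798128272998
[[np.float64(0.07), np.float64(-0.314), np.float64(0.421)], [np.float64(0.072), np.float64(-0.013), np.float64(0.026)]]
[[np.float64(0.067), np.float64(-0.283), np.float64(0.443)], [np.float64(0.072), np.float64(-0.013), np.float64(0.026)]]
[[np.float64(0.066), np.float64(-0.251), np.float64(0.462)], [np.float64(0.072), np.float64(-0.013), np.float64(0.026)]]
[[np.float64(0.066), np.float64(-0.217), np.float64(0.479)], [np.float64(0.072), np.float64(-0.013), np.float64(0.026)]]
[[np.float64(0.067), np.float64(-0.182), np.float64(0.493)], [np.float64(0.072), np.float64(-0.013), np.float64(0.026)]]
[[np.float64(0.069), np.float64(-0.146), np.float64(0.504)], [np.float64(0.072), np.float64(-0.013), np.float64(0.026)]]
[[np.float64(0.073), np.float64(-0.11), np.float64(0.513)], [np.float64(0.072), np.float64(-0.013), np.float64(0.026)]]
[[np.float64(0.077), np.float64(-0.073), np.float64(0.519)], [np.float64(0.072), np.float64(-0.013), np.float64(0.026)]]
[[np.float64(0.082), np.float64(-0.036), np.float64(0.522)], [np.float64(0.072), np.float64(-0.013), np.float64(0.026)]]
[[np.float64(0.089), np.float64(0.001), np.float64(0.522)], [np.float64(0.072), np.float64(-0.013), np.float64(0.026)]]
[[np.float64(0.096), np.float64(0.038), np.float64(0.52)], [np.float64(0.072), np.float64(-0.013), np.float64(0.026)]]
[[np.float64(0.105), np.float64(0.074), np.float64(0.514)], [np.float64(0.072), np.float64(-0.013), np.float64(0.026)]]
max shift mm 25.898293380066573 deg 0.0
[[np.float64(0.139), np.float64(0.134), np.float64(0.618)], [np.float64(0.0), np.float64(0.0), np.float64(0.0)]]
```

>>> {"method": "apply_moves", "body": {"deltas": [[[0.07,-0.31,0.42],[0.072,-0.013,0.026],-0.15],[[0.07,-0.28,0.44],[0.072,-0.013,0.026],-0.15],[[0.07,-0.25,0.46],[0.072,-0.013,0.026],-0.15],[[0.07,-0.22,0.48],[0.072,-0.013,0.026],-0.15],[[0.07,-0.18,0.49],[0.072,-0.013,0.026],-0.15],[[0.07,-0.15,0.5],[0.072,-0.013,0.026],-0.15],[[0.07,-0.11,0.51],[0.072,-0.013,0.026],-0.15],[[0.08,-0.07,0.52],[0.072,-0.013,0.026],-0.15],[[0.08,-0.04,0.52],[0.072,-0.013,0.026],-0.15],[[0.09,0,0.52],[0.072,-0.013,0.026],-0.15],[[0.1,0.04,0.52],[0.072,-0.013,0.026],-0.15],[[0.1,0.07,0.51],[0.072,-0.013,0.026],-0.15]], "force": 60}}

```text
time: 1.15
ee_pos: [327.6, 234.5, 197.2]
tool_rot: [1.217, 1.073, -0.772]
wrist_force: [0.0, 0.2, -1.1]
finger_gap: 36.4
```

>>> {"method": "apply_moves", "body": {"deltas": [[[0.14,0.13,0.62],[0,0,0],-0.15],[[0.14,0.13,0.62],[0,0,0],-0.15],[[0.14,0.13,0.62],[0,0,0],-0.15],[[0.14,0.13,0.62],[0,0,0],-0.15],[[0.14,0.13,0.62],[0,0,0],-0.15],[[0.14,0.13,0.62],[0,0,0],-0.15],[[0.14,0.13,0.62],[0,0,0],-0.15],[[0.14,0.13,0.62],[0,0,0],-0.15],[[0.14,0.13,0.62],[0,0,0],-0.15],[[0.14,0.13,0.62],[0,0,0],-0.15],[[0.14,0.13,0.62],[0,0,0],-0.15],[[0.14,0.13,0.62],[0,0,0],-0.15]]}}

```text
time: 2.15
ee_pos: [475.4, -36.6, 156.4]
tool_rot: [1.215, 1.075, -0.771]
wrist_force: [0.6, -0.7, 0.9]
finger_gap: 36.1
```

```bash
python3 - <<'E'
from h import *
info(); s,p,r=st(); im=imaging.camera('wrist'); cv2.imwrite('pics/w1.png',im[:,:,::-1])
g=toolR(.35,'h',1); P=tcp(W(*handle(0)),g)
print(r.inv().apply(P-p), np.degrees((r.inv()*g).as_rotvec()))
m=imaging.camera_model('wrist'); M=np.array(m['mount'])
for y in (-55,0,55):
  q=r.inv().apply(W(-140,y,100)-p); c=np.linalg.inv(M)@np.r_[q,1]; u=m['mtx']@c[:3]; print(u[:2]/u[2])
E
```

```text
t 2.15 q [-0.159  0.014 -0.533  0.695  0.13   1.202] tcp [475.4 -36.6 156.4] graspC [-169.9   -1.6  174.2] toolx_c [ 0.345 -0.002 -0.939] tooly_c [ 0.939 -0.001  0.345] F_c [ 0.44 -0.78  0.9 ] gap 36.1
[79.95419406  2.45280996 -1.81252377] [-0.03585986  0.13373814 -0.1363585 ]
[286.26616896 300.97062953]
[286.59058864 224.29330248]
[286.96186273 136.54183226]
```

View pics/w1.png

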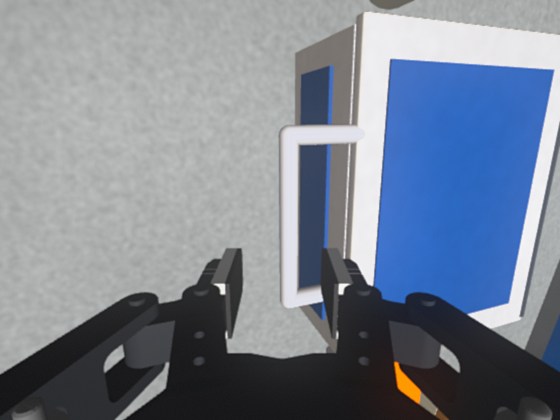

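The wrist picture shows the handle bar upright at col 290, rows 130..303, midway between the fingers (cols 235 and 330) and close to the prediction. Next: go in and close.

>>> {"method": "apply_moves", "body": {"deltas": [[[0.3,0.02,-0.01],[0,0,0],-0.15],[[0.3,0.02,-0.01],[0,0,0],-0.15],[[0.3,0.02,-0.01],[0,0,0],-0.15],[[0.3,0.02,-0.01],[0,0,0],-0.15],[[0.3,0.01,0],[0,0,0],-0.15],[[0.3,0.01,0],[0,0,0],-0.15],[[0.2,0,0],[0,0,0],-0.15],[[0,0,0],[0,0,0],-1],[[0,0,0],[0,0,0],-1],[[0,0,0],[0,0,0],-1],[[0,0,0],[0,0,0],-1],[[0,0,0],[0,0,0],-1]], "force": 50}}

```text
time: 3.2
ee_pos: [505.5, -26.4, 83.3]
tool_rot: [1.215, 1.075, -0.769]
wrist_force: [1.4, 2.2, -3.8]
finger_gap: 10.3
```

```bash
python3 - <<'E'
from h import *
info(); s,p,r=st(); im=imaging.camera('wrist'); cv2.imwrite('pics/w2.png',im[:,:,::-1])
print(C(p-19*r.as_matrix()[:,0])-handle(0))
E
```

```text
t 3.20 q [-0.123  0.169 -0.588  0.48   0.119  1.236] tcp [505.5 -26.4  83.3] graspC [-138.3    1.4  101.1] toolx_c [ 0.346 -0.002 -0.938] tooly_c [0.938 0.    0.346] F_c [ 1.89  1.81 -3.84] gap 10.3
[1.70926612 1.43918696 1.13821992]
```

View pics/w2.png

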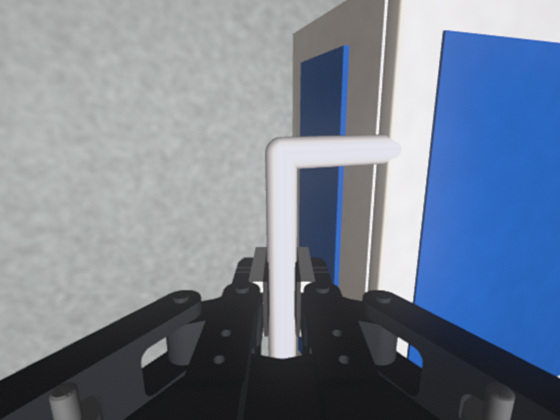

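```bash
cat >> h.py <<'E'
def arcrows(p,Rc,hx,hz,th0,th1,a0,a1,N,yc):
    """grasp point follows arc about hinge; returns rows from current pose p,Rc (assumed grasping at th0, lean a0)"""
    out=[]
    g0=p-19*Rc.as_matrix()[:,0]
    hy=C(g0)[1]
    cp,cR=p,Rc; dR=None
    for k in range(1,N+1):
        th=th0+(th1-th0)*k/N; a=a0+(a1-a0)*k/N
        Rg=toolR(a,'h',1)*(toolR(a0,'h',1).inv()*Rc)
        g=W(hx-235*np.cos(th),hy+(yc-hy)*k/N,hz+235*np.sin(th))
        P=g+19*Rg.as_matrix()[:,0]
        d=cR.inv().apply(P-cp); w=np.degrees((cR.inv()*Rg).as_rotvec())
        out.append([(d/40).round(2).tolist(),(w/60).round(3).tolist()]); 
        # apply rounded
        cp=cp+cR.apply(np.array(out[-1][0])*40); cR=cR*R.from_rotvec(np.radians(np.array(out[-1][1])*60))
    return out
E
python3 - <<'E'
from h import *
s,p,r=st(); show(arcrows(p,r,96.7,101.1,0,1.2,.35,.65,36,1.4))
E
```

```text
max shift mm 8.246211251235321 deg 0.48373546489791297
[[-0.18, 0.07, 0.0], [0.0, -0.0, 0.008]]
[[-0.18, 0.09, 0.0], [0.0, -0.0, 0.008]]
[[-0.18, 0.09, 0.0], [0.0, -0.0, 0.008]]
[[-0.17, 0.09, 0.0], [0.0, -0.0, 0.008]]
[[-0.17, 0.11, 0.0], [0.0, -0.0, 0.008]]
[[-0.16, 0.11, 0.0], [0.0, -0.0, 0.008]]
[[-0.16, 0.12, 0.0], [0.0, -0.0, 0.008]]
[[-0.16, 0.12, 0.0], [0.0, -0.0, 0.008]]
[[-0.15, 0.13, 0.0], [0.0, -0.0, 0.008]]
[[-0.14, 0.14, 0.0], [0.0, -0.0, 0.008]]
[[-0.14, 0.14, 0.0], [0.0, -0.0, 0.008]]
[[-0.13, 0.15, 0.0], [0.0, -0.0, 0.007]]
[[-0.13, 0.15, 0.0], [0.0, -0.0, 0.008]]
[[-0.12, 0.16, 0.0], [0.0, -0.0, 0.008]]
[[-0.11, 0.16, 0.0], [0.0, -0.0, 0.008]]
[[-0.11, 0.17, 0.01], [0.0, -0.0, 0.008]]
[[-0.1, 0.17, -0.0], [0.0, -0.0, 0.008]]
[[-0.09, 0.18, -0.0], [0.0, -0.0, 0.008]]
[[-0.08, 0.18, -0.0], [0.0, -0.0, 0.008]]
[[-0.08, 0.18, -0.0], [0.0, -0.0, 0.008]]
[[-0.07, 0.19, -0.0], [0.0, -0.0, 0.008]]
[[-0.07, 0.19, -0.0], [0.0, -0.0, 0.008]]
[[-0.05, 0.19, -0.0], [0.0, -0.0, 0.008]]
[[-0.05, 0.2, -0.0], [0.0, -0.0, 0.008]]
[[-0.04, 0.19, -0.0], [0.0, -0.0, 0.008]]
[[-0.03, 0.2, -0.0], [0.0, -0.0, 0.008]]
[[-0.02, 0.2, -0.0], [0.0, -0.0, 0.008]]
[[-0.02, 0.2, -0.0], [0.0, -0.0, 0.008]]
[[-0.0, 0.2, -0.0], [0.0, -0.0, 0.008]]
[[-0.0, 0.2, -0.0], [0.0, -0.0, 0.008]]
[[0.01, 0.2, -0.0], [0.0, -0.0, 0.008]]
[[0.02, 0.2, -0.0], [0.0, -0.0, 0.008]]
[[0.02, 0.19, -0.0], [0.0, -0.0, 0.008]]
[[0.04, 0.2, -0.0], [0.0, -0.0, 0.008]]
[[0.04, 0.2, -0.0], [0.001, -0.0, 0.008]]
[[0.05, 0.19, -0.0], [-0.0, -0.0, 0.007]]
```

>>> {"method": "apply_moves", "body": {"deltas": [[[-0.18,0.07,0],[0,0,0.008],-1],[[-0.18,0.09,0],[0,0,0.008],-1],[[-0.18,0.09,0],[0,0,0.008],-1],[[-0.17,0.09,0],[0,0,0.008],-1],[[-0.17,0.11,0],[0,0,0.008],-1],[[-0.16,0.11,0],[0,0,0.008],-1],[[-0.16,0.12,0],[0,0,0.008],-1],[[-0.16,0.12,0],[0,0,0.008],-1],[[-0.15,0.13,0],[0,0,0.008],-1],[[-0.14,0.14,0],[0,0,0.008],-1],[[-0.14,0.14,0],[0,0,0.008],-1],[[-0.13,0.15,0],[0,0,0.007],-1]]}}

```text
time: 4.25
ee_pos: [522.8, -22.3, 174.2]
tool_rot: [1.257, 1.01, -0.698]
wrist_force: [-8.3, -0.6, -0.9]
finger_gap: 10.3
```

```bash
python3 - <<'E'
from h import *
info(); s,p,r=st(); g=C(p-19*r.as_matrix()[:,0]); print(np.hypot(96.7-g[0],g[2]-101.1),np.arctan2(g[2]-101.1,96.7-g[0]))
E
```

```text
t 4.25 q [-0.13   0.033 -0.504  0.611  0.152  1.243] tcp [522.8 -22.3 174.2] graspC [-122.2    1.5  191.4] toolx_c [ 0.432 -0.002 -0.902] tooly_c [ 0.902 -0.001  0.432] F_c [-8.22  1.28 -0.87] gap 10.3
236.74908240852469 0.3911408799434728
```

>>> {"method": "apply_moves", "body": {"deltas": [[[-0.13,0.15,0],[0,0,0.008],-1],[[-0.12,0.15,0],[0,0,0.008],-1],[[-0.12,0.16,0],[0,0,0.008],-1],[[-0.11,0.16,0],[0,0,0.008],-1],[[-0.1,0.17,0],[0,0,0.008],-1],[[-0.1,0.17,0],[0,0,0.008],-1],[[-0.09,0.18,0],[0,0,0.008],-1],[[-0.08,0.18,0],[0,0,0.008],-1],[[-0.08,0.19,0],[0,0,0.008],-1],[[-0.07,0.19,0],[0,0,0.008],-1],[[-0.06,0.19,0],[0,0,0.008],-1],[[-0.05,0.2,0],[0,0,0.008],-1]]}}

```text
time: 5.25
ee_pos: [575.1, -9.8, 255.1]
tool_rot: [1.3, 0.938, -0.617]
wrist_force: [-15.6, -2.8, 9.2]
finger_gap: 10.1
```

```bash
python3 - <<'E'
from h import *
info(); s,p,r=st(); g=C(p-19*r.as_matrix()[:,0]); print(np.hypot(96.7-g[0],g[2]-101.1),np.arctan2(g[2]-101.1,96.7-g[0]))
E
```

```text
t 5.25 q [-0.108  0.007 -0.359  0.678  0.173  1.278] tcp [575.1  -9.8 255.1] graspC [-70.1   1.6 271.3] toolx_c [ 0.524 -0.002 -0.852] tooly_c [ 0.852 -0.     0.524] F_c [-15.79   0.83   9.16] gap 10.1
238.29398766599246 0.795546913246896
```

```bash
python3 - <<'E'
from h import *
s,p,r=st(); g=C(p-19*r.as_matrix()[:,0]); hx,hz=96.7,105.6
th=np.arctan2(hz*-1+g[2],hx-g[0]); print(th,np.hypot(hx-g[0],g[2]-hz)); show(arcrows(p,r,hx,hz,th,1.22,.55,.65,14,1.4))
E
```

```text
0.782150038634056 235.10097565186666
max shift mm 7.76659513557904 deg 0.42
[[-0.04, 0.18, 0.0], [0.0, 0.0, 0.007]]
[[-0.03, 0.19, 0.0], [0.0, 0.0, 0.007]]
[[-0.03, 0.18, 0.0], [0.0, 0.0, 0.006]]
[[-0.02, 0.19, 0.0], [0.0, 0.0, 0.007]]
[[-0.01, 0.19, 0.0], [0.0, 0.0, 0.007]]
[[-0.01, 0.18, 0.0], [0.0, 0.0, 0.007]]
[[0.01, 0.19, 0.0], [0.0, 0.0, 0.007]]
[[0.01, 0.19, 0.0], [0.0, 0.0, 0.007]]
[[0.01, 0.18, 0.0], [0.0, 0.0, 0.006]]
[[0.02, 0.19, 0.0], [0.0, 0.0, 0.007]]
[[0.03, 0.18, 0.0], [0.0, 0.0, 0.007]]
[[0.04, 0.19, 0.0], [0.0, 0.0, 0.007]]
[[0.04, 0.18, 0.0], [0.0, 0.0, 0.007]]
[[0.05, 0.18, 0.0], [0.0, 0.0, 0.006]]
```

>>> {"method": "apply_moves", "body": {"deltas": [[[-0.06,0.17,0],[0,0,0.007],-1],[[-0.05,0.18,0],[0,0,0.007],-1],[[-0.05,0.18,0],[0,0,0.007],-1],[[-0.03,0.19,0],[0,0,0.007],-1],[[-0.02,0.19,0],[0,0,0.007],-1],[[-0.01,0.18,0],[0,0,0.007],-1],[[0,0.19,0],[0,0,0.007],-1],[[0.01,0.19,0],[0,0,0.007],-1],[[0.01,0.18,0],[0,0,0.007],-1],[[0.02,0.19,0],[0,0,0.007],-1],[[0.03,0.18,0],[0,0,0.007],-1],[[0.04,0.18,0],[0,0,0.007],-1]]}}

```text
time: 6.25
ee_pos: [645.1, 7.0, 306.9]
tool_rot: [1.334, 0.876, -0.548]
wrist_force: [-0.1, 2.6, -14.5]
finger_gap: 9.8
```

```bash
cat > top.py <<'E'
from h import *
import sys
info(); s,p,r=st(); g=C(p-19*r.as_matrix()[:,0]); print(np.hypot(96.7-g[0],g[2]-105.6),np.arctan2(g[2]-105.6,96.7-g[0]))
k=sys.argv[1]
A=imaging.camera('side'); B=imaging.camera('top')
cv2.imwrite(f'pics/s{k}.png',A[:,:,::-1]); cv2.imwrite(f'pics/t{k}.png',B[:,:,::-1])
a=cv2.resize(A[50:280,180:410,::-1],(400,400)); b=cv2.resize(B[90:290,190:450,::-1],(400,308))
o=np.zeros((400,800,3),'uint8'); o[:,:400]=a; o[:308,400:]=b; cv2.imwrite(f'pics/b{k}.png',o)
E
python3 top.py 3
```

```text
t 6.25 q [-0.073  0.066 -0.212  0.675  0.179  1.323] tcp [645.1   7.  306.9] graspC [  0.5   1.9 322.2] toolx_c [ 0.597 -0.001 -0.802] tooly_c [0.802 0.    0.597] F_c [  0.53   2.58 -14.55] gap 9.8
236.9557685155046 1.152952362359161
```

View pics/b3.png

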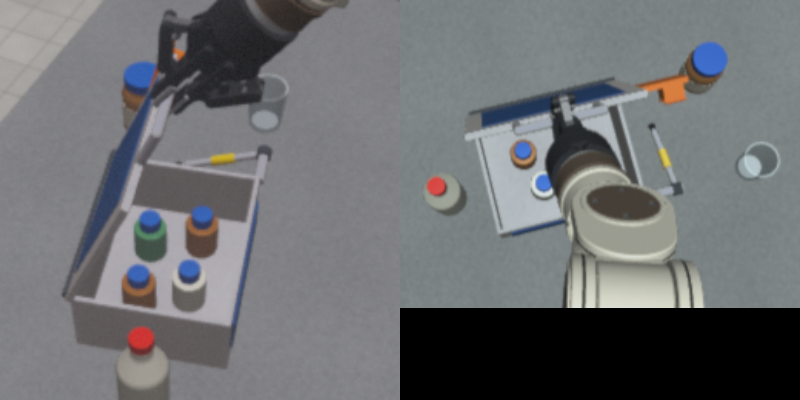

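The side view shows the lid well up, at about 1.15 rad. The rod with its yellow sleeve is hanging clear. Nudge the lid to about 1.2 rad, then release.

>>> {"method": "apply_moves", "body": {"deltas": [[[0.03,0.1,0],[0,0,0],-1],[[0.03,0.1,0],[0,0,0],-1],[[0.04,0.1,0],[0,0,0],-1],[[0,0,0],[0,0,0],-1],[[0,0,0],[0,0,0],-1]]}}

```text
time: 6.77
ee_pos: [657.4, 10.0, 312.2]
tool_rot: [1.334, 0.875, -0.545]
wrist_force: [2.9, 4.7, -11.9]
finger_gap: 10.1
```

```bash
python3 - <<'E'
from h import *
info(); s,p,r=st(); g=C(p-19*r.as_matrix()[:,0]); print(np.hypot(96.7-g[0],g[2]-105.6),np.arctan2(g[2]-105.6,96.7-g[0]))
E
```

```text
t 6.77 q [-0.065  0.086 -0.178  0.685  0.175  1.329] tcp [657.4  10.  312.2] graspC [ 13.2   1.9 327.4] toolx_c [ 0.599 -0.001 -0.801] tooly_c [0.801 0.001 0.599] F_c [  3.88   3.87 -11.93] gap 10.1
237.01773553455203 1.2105666607826877
```

>>> {"method": "apply_moves", "body": {"deltas": [[[0,0,0],[0,0,0],-0.15],[[0,0,0],[0,0,0],-0.15],[[0,0,0],[0,0,0],-0.15],[[-0.2,0,0],[0,0,0],-0.15],[[-0.5,0,0],[0,0,0],-0.15],[[-0.6,0,0],[0,0,0],-0.15],[[-0.6,0,0],[0,0,0],-0.15],[[-0.6,0,0],[0,0,0],-0.15]]}}

```text
time: 7.43
ee_pos: [598.3, -4.8, 395.3]
tool_rot: [1.334, 0.87, -0.545]
wrist_force: [0.0, -0.8, 1.2]
finger_gap: 36.2
```

```bash
python3 - <<'E'
from h import *
info(); s,p,r=st(); q=-.37
g=toolR(.5,'r',1); P=tcp(W(-93.5+58*np.cos(q),-172,85+58*np.sin(q)),g)-85*g.as_matrix()[:,0]
print(P); m=p+(P-p)*.75
show(rows(p,r,m,g,16)); show(rows(m,g,P,g,4)[:1])
E
python3 top.py 4
```

```text
t 7.43 q [-0.108 -0.055 -0.108  0.9    0.198  1.295] tcp [598.3  -4.8 395.3] graspC [-47.8   1.2 410.5] toolx_c [ 0.601 -0.004 -0.799] tooly_c [0.799 0.001 0.601] F_c [-0.16 -0.83  1.23] gap 36.2
[ 604.38389184 -181.23192093  121.94675403]
max shift mm 15.264914018755558 deg 5.671190351240205
[[np.float64(0.232), np.float64(-0.225), np.float64(0.202)], [np.float64(-0.094), np.float64(0.007), np.float64(-0.007)]]
[[np.float64(0.233), np.float64(-0.242), np.float64(0.18)], [np.float64(-0.094), np.float64(0.007), np.float64(-0.007)]]
[[np.float64(0.233), np.float64(-0.257), np.float64(0.158)], [np.float64(-0.094), np.float64(0.007), np.float64(-0.007)]]
[[np.float64(0.234), np.float64(-0.27), np.float64(0.134)], [np.float64(-0.094), np.float64(0.007), np.float64(-0.007)]]
[[np.float64(0.235), np.float64(-0.28), np.float64(0.108)], [np.float64(-0.094), np.float64(0.007), np.float64(-0.007)]]
[[np.float64(0.236), np.float64(-0.288), np.float64(0.082)], [np.float64(-0.094), np.float64(0.007), np.float64(-0.007)]]
[[np.float64(0.238), np.float64(-0.293), np.float64(0.055)], [np.float64(-0.0
[... 832 characters left out ...]
(-0.127)], [np.float64(-0.094), np.float64(0.007), np.float64(-0.007)]]
[[np.float64(0.256), np.float64(-0.24), np.float64(-0.15)], [np.float64(-0.094), np.float64(0.007), np.float64(-0.007)]]
[[np.float64(0.259), np.float64(-0.222), np.float64(-0.17)], [np.float64(-0.094), np.float64(0.007), np.float64(-0.007)]]
max shift mm 20.34683267734809 deg 0.0
[[np.float64(0.349), np.float64(-0.271), np.float64(-0.252)], [np.float64(0.0), np.float64(0.0), np.float64(0.0)]]
t 7.43 q [-0.108 -0.055 -0.108  0.9    0.198  1.295] tcp [598.3  -4.8 395.3] graspC [-47.8   1.2 410.5] toolx_c [ 0.601 -0.004 -0.799] tooly_c [0.799 0.001 0.601] F_c [-0.16 -0.83  1.23] gap 36.2
337.44886503522304 1.12818401419423
```

View pics/b4.png

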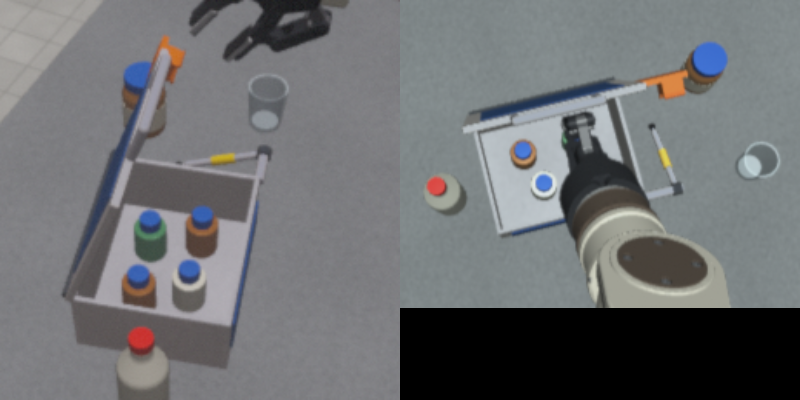

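The lid stands by itself, and the rod and sleeve are in open view at (222,158) in the left half. Next: move above the sleeve.

>>> {"method": "apply_moves", "body": {"deltas": [[[0.23,-0.23,0.2],[-0.094,0.007,-0.007],0],[[0.23,-0.24,0.18],[-0.094,0.007,-0.007],0],[[0.23,-0.26,0.16],[-0.094,0.007,-0.007],0],[[0.23,-0.27,0.13],[-0.094,0.007,-0.007],0],[[0.23,-0.28,0.11],[-0.094,0.007,-0.007],0],[[0.24,-0.29,0.08],[-0.094,0.007,-0.007],0],[[0.24,-0.29,0.06],[-0.094,0.007,-0.007],0],[[0.24,-0.3,0.03],[-0.094,0.007,-0.007],0],[[0.24,-0.3,0],[-0.094,0.007,-0.007],0],[[0.24,-0.29,-0.03],[-0.094,0.007,-0.007],0],[[0.25,-0.29,-0.05],[-0.094,0.007,-0.007],0],[[0.25,-0.28,-0.08],[-0.094,0.007,-0.007],0]]}}

```text
time: 8.53
ee_pos: [601.4, -105.0, 238.3]
tool_rot: [0.233, 1.067, 0.026]
wrist_force: [0.1, -0.4, 0.3]
finger_gap: 42.8
```

>>> {"method": "apply_moves", "body": {"deltas": [[[0.25,-0.27,-0.1],[-0.094,0.007,-0.007],0],[[0.25,-0.25,-0.13],[-0.094,0.007,-0.007],0],[[0.26,-0.24,-0.15],[-0.094,0.007,-0.007],0],[[0.26,-0.22,-0.17],[-0.094,0.007,-0.007],0],[[0.35,-0.27,-0.25],[0,0,0],0],[[0.35,-0.27,-0.25],[0,0,0],0],[[0.35,-0.27,-0.25],[0,0,0],0],[[0.35,-0.27,-0.25],[0,0,0],0],[[0,0,0],[0,0,0],0]]}}

```text
time: 9.28
ee_pos: [601.7, -183.1, 115.5]
tool_rot: [-0.131, 1.078, 0.209]
wrist_force: [-0.5, -0.2, -0.9]
finger_gap: 43.2
```

```bash
python3 - <<'E'
from h import *
info(); s,p,r=st(); im=imaging.camera('wrist'); cv2.imwrite('pics/w5.png',im[:,:,::-1])
q=-.37
g=toolR(.5,'r',1); P=tcp(W(-93.5+58*np.cos(q),-172,85+58*np.sin(q)),g)
print(r.inv().apply(P-p), np.degrees((r.inv()*g).as_rotvec()))
m=imaging.camera_model('wrist'); M=np.array(m['mount'])
for d in (0,41,75,127):
  Q=r.inv().apply(W(-93.5+d*np.cos(q),-172,85+d*np.sin(q))-p); c=np.linalg.inv(M)@np.r_[Q,1]; u=m['mtx']@c[:3]; print(d,u[:2]/u[2])
E
```

```text
t 9.28 q [-0.435  0.322 -0.332  0.522  0.292 -0.611] tcp [ 601.7 -183.1  115.5] graspC [ -83.  -173.2  132.2] toolx_c [ 0.468 -0.003 -0.884] tooly_c [-0.002  1.    -0.004] F_c [-0.5  -0.07 -0.86] gap 43.2
[80.68325266  1.37202156  6.85041044] [ 0.23649116 -0.73904824  0.14172928]
0 [282.71557839 193.76617526]
41 [282.3692105  226.31709522]
75 [282.16585028 245.42845821]
127 [281.94143359 266.51866355]
```

View pics/w5.png

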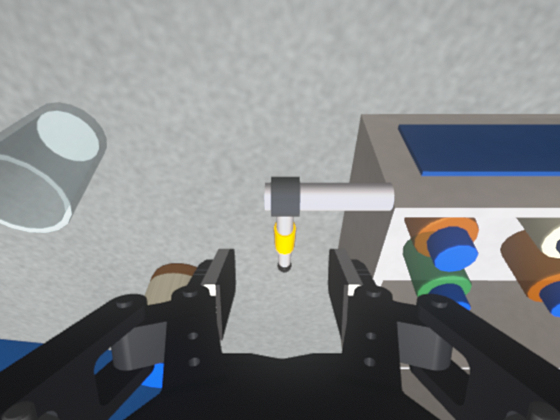

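The wrist picture shows the rod at col 285, with its sleeve around rows 222..252 and the pivot at row 195, as predicted. Next: descend and pinch.

>>> {"method": "apply_moves", "body": {"deltas": [[[0.28,0.01,0.03],[0,0,0],0],[[0.28,0.01,0.03],[0,0,0],0],[[0.28,0.01,0.03],[0,0,0],0],[[0.28,0.01,0.03],[0,0,0],0],[[0.28,0.01,0.03],[0,0,0],0],[[0.28,0.01,0.02],[0,0,0],0],[[0.28,0,0],[0,0,0],0],[[0,0,0],[0,0,0],-1],[[0,0,0],[0,0,0],-1],[[0,0,0],[0,0,0],-1],[[0,0,0],[0,0,0],-1],[[0,0,0],[0,0,0],-1]], "force": 20}}

```text
time: 10.33
ee_pos: [645.0, -171.0, 52.5]
tool_rot: [-0.135, 1.074, 0.208]
wrist_force: [4.7, -3.0, -5.2]
finger_gap: 12.7
```

```bash
python3 - <<'E'
from h import *
info()
im=imaging.camera('wrist'); cv2.imwrite('pics/w6.png',im[:,:,::-1])
E
```

```text
t 10.33 q [-0.381  0.461 -0.319  0.376  0.27  -0.561] tcp [ 645.  -171.    52.5] graspC [ -38.1 -171.2   69.3] toolx_c [ 0.471 -0.006 -0.882] tooly_c [-0.004  1.    -0.008] F_c [ 3.87 -4.04 -5.17] gap 12.7
```

View pics/w6.png

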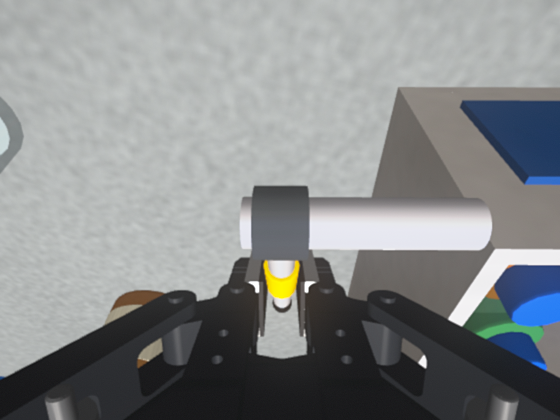

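```bash
python3 - <<'E'
import numpy as np
a=np.linspace(-.37,.86,13); P=58*np.c_[np.cos(a),np.sin(a)]; d=np.diff(P,axis=0)
print((np.c_[.471*d[:,0]-.882*d[:,1], .882*d[:,0]+.471*d[:,1]]/40).round(3).tolist())
E
```

```text
[[-0.103, 0.108], [-0.113, 0.096], [-0.122, 0.084], [-0.13, 0.071], [-0.137, 0.058], [-0.142, 0.043], [-0.146, 0.029], [-0.148, 0.014], [-0.149, -0.002], [-0.148, -0.017], [-0.145, -0.032], [-0.141, -0.046]]
```

>>> {"method": "apply_moves", "body": {"deltas": [[[-0.1,0,0.11],[0,0,0],-1],[[-0.11,0,0.1],[0,0,0],-1],[[-0.12,0,0.08],[0,0,0],-1],[[-0.13,0,0.07],[0,0,0],-1],[[-0.14,0,0.06],[0,0,0],-1],[[-0.14,0,0.04],[0,0,0],-1],[[-0.15,0,0.03],[0,0,0],-1],[[-0.15,0,0.01],[0,0,0],-1],[[-0.15,0,0],[0,0,0],-1],[[-0.15,0,-0.02],[0,0,0],-1],[[-0.15,0,-0.03],[0,0,0],-1],[[-0.14,0,-0.05],[0,0,0],-1]]}}

```text
time: 11.38
ee_pos: [628.2, -174.9, 117.3]
tool_rot: [-0.134, 1.075, 0.207]
wrist_force: [4.3, -4.4, -5.6]
finger_gap: 12.7
```

>>> {"method": "apply_moves", "body": {"deltas": [[[0,0,0],[0,0,0],-1],[[0,0,0],[0,0,0],-1],[[0,0,0],[0,0,0],-1]]}}

```text
time: 11.63
ee_pos: [627.8, -175.0, 117.5]
tool_rot: [-0.134, 1.075, 0.206]
wrist_force: [-1.5, -6.2, -1.6]
finger_gap: 13.2
```

```bash
python3 top.py 7; python3 - <<'E'
from h import *
im=imaging.camera('wrist'); cv2.imwrite('pics/w7.png',im[:,:,::-1])
E
```

```text
t 11.63 q [-0.399  0.351 -0.283  0.527  0.276 -0.578] tcp [ 627.8 -175.   117.5] graspC [ -55.7 -171.2  134.3] toolx_c [ 0.47  -0.006 -0.883] tooly_c [-0.002  1.    -0.008] F_c [-2.91 -5.7  -1.57] gap 13.2
155.11320077421036 0.18603826177491714
```

View pics/b7.png

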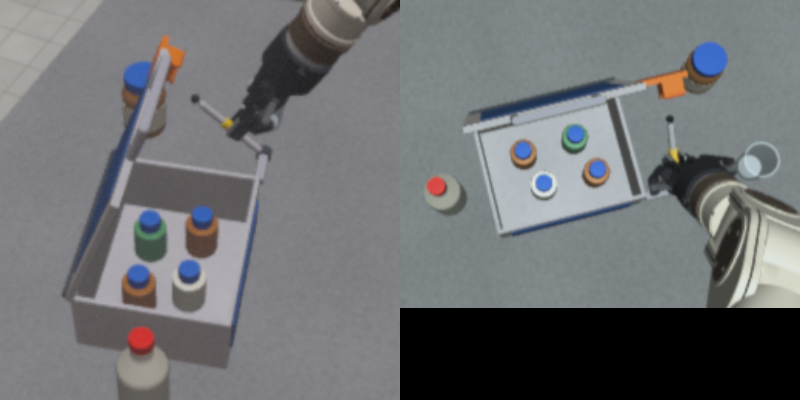

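View pics/w7.png

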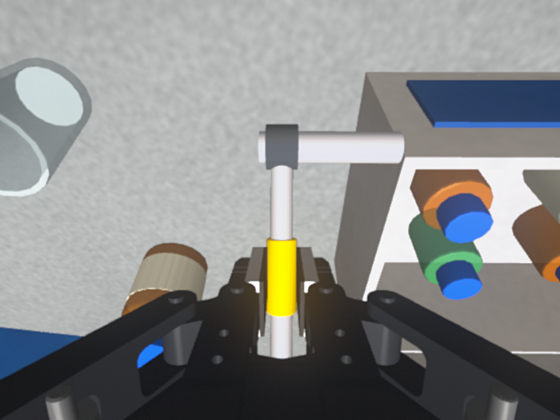

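```bash
cat > tip.py <<'E'
from h import *
import sys
k,su,sv,tu,tv=sys.argv[1],*map(int,sys.argv[2:])
out=[]
for n,u,v in (('s',su,sv),('t',tu,tv)):
    im=cv2.imread(f'pics/{n}{k}.png'); w=im[v-8:v+9,u-8:u+9].max(2).astype(float)
    m=(w<75).astype('uint8'); nl,lab,stt,ce=cv2.connectedComponentsWithStats(m)
    b=min(range(1,nl),key=lambda i:np.hypot(*(ce[i]-8))-0.02*stt[i,4]); out.append(ce[b]+[u-8,v-8]); print(n,out[-1],stt[b])
P,e=tri(out[0],out[1]); c=C(P); print('tip',c.round(1),'err',e,'angle',np.arctan2(c[2]-85,c[0]+93.5),'len',np.hypot(c[2]-85,c[0]+93.5))
pv=W(-93.5,-172,85)
for n,o in (('side',out[0]),('top',out[1])):
    og,d=ray(n,o); nn=np.array([-sy,cy,0]); t=(-172-((og-np.r_[O,0])@nn))/(d@nn); L=C(og+t*d)-np.array([-93.5,-172,85]); print(n,'plane',np.arctan2(L[2],L[0]),np.hypot(L[0],L[2]))
E
python3 tip.py 7 292 106 365 167
```

```text
s [291.61538462 106.38461538] [ 6  7  4  4 13]
t [364.93333333 166.6       ] [ 6  6  5  4 15]
tip [   6.2 -172.2  164.8] err 1.206297968398267 angle 0.6751886315097696 len 127.66157094246016
side plane 0.6745773184332376 128.30175723780474
top plane 0.683654240469997 127.54519279105415
```

Both views put the tip at 0.675 rad, with a fitted length of about 127.7 mm. The sleeve slipped toward the fingertips, so I'll regrip deeper and firmer and raise it the rest of the way.

>>> {"method": "apply_moves", "body": {"deltas": [[[0,0,0],[0,0,0],-0.2],[[0,0,0],[0,0,0],-0.2],[[0.15,0,0],[0,0,0],-0.2],[[0.2,0,0],[0,0,0],-0.2],[[0.1,0,0],[0,0,0],-0.2],[[0,0,0],[0,0,0],-1],[[0,0,0],[0,0,0],-1],[[0,0,0],[0,0,0],-1],[[0,0,0],[0,0,0],-1]], "force": 40}}

```text
time: 12.53
ee_pos: [636.5, -173.1, 101.4]
tool_rot: [-0.135, 1.075, 0.207]
wrist_force: [3.0, -4.3, -4.5]
finger_gap: 12.7
```

>>> {"method": "apply_moves", "body": {"deltas": [[[-0.06,0,-0.02],[0,0,0],-1],[[-0.06,0,-0.02],[0,0,0],-1],[[-0.06,0,-0.02],[0,0,0],-1],[[-0.06,0,-0.02],[0,0,0],-1],[[-0.06,0,-0.02],[0,0,0],-1],[[0,0,0],[0,0,0],-1],[[0,0,0],[0,0,0],-1]]}}

```text
time: 13.12
ee_pos: [627.8, -175.2, 110.3]
tool_rot: [-0.135, 1.075, 0.207]
wrist_force: [3.7, -4.0, -6.4]
finger_gap: 12.6
```

```bash
python3 top.py 8; python3 tip.py 8 289 105 365 169
```

```text
t 13.12 q [-0.4    0.36  -0.293  0.508  0.276 -0.579] tcp [ 627.8 -175.2  110.3] graspC [ -55.9 -171.4  127. ] toolx_c [ 0.471 -0.006 -0.882] tooly_c [-0.003  1.    -0.009] F_c [ 2.72 -4.76 -6.44] gap 12.6
154.0851336634214 0.1394367961875495Traceback (most recent call last):
  File "tip.py", line 8, in <module>
    b=min(range(1,nl),key=lambda i:np.hypot(*(ce[i]-8))-0.02*stt[i,4]); out.append(ce[b]+[u-8,v-8]); print(n,out[-1],stt[b])
ValueError: min() iterable argument is empty
```

View pics/b8.png

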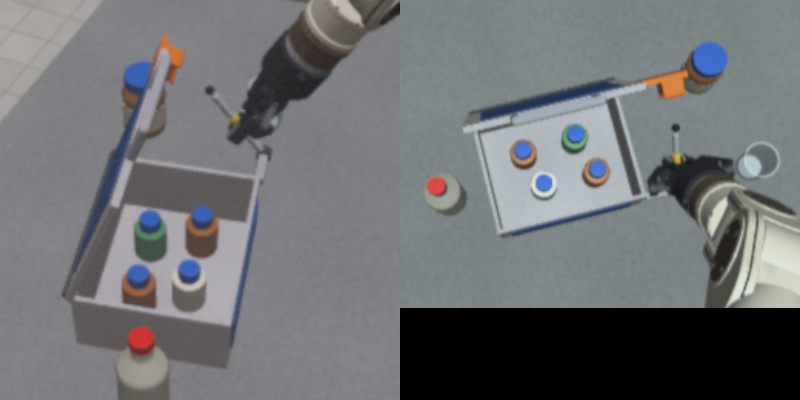

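```bash
python3 tip.py 8 300 102 369 173
```

```text
s [300.  101.5] [ 6  6  5  4 16]
t [368.75  172.625] [ 6  6  5  4 16]
tip [ -12.7 -172.2  182.4] err 1.6870352968399953 angle 0.8782148369120603 len 126.61112834782845
side plane 0.8753130117864252 127.40479617323786
top plane 0.8877635171662334 126.52732721258015
```

>>> {"method": "apply_moves", "body": {"deltas": [[[0,0,0],[0,0,0],-0.1],[[0,0,0],[0,0,0],-0.1],[[0,0,0],[0,0,0],-0.1],[[-0.3,0,0],[0,0,0],-0.1],[[-0.6,0,0],[0,0,0],-0.1],[[-0.8,0,0],[0,0,0],-0.1],[[-0.8,0,0],[0,0,0],-0.1],[[0,0,0],[0,0,0],-0.1]]}}

```text
time: 13.88
ee_pos: [583.1, -185.7, 207.4]
tool_rot: [-0.138, 1.064, 0.206]
wrist_force: [0.6, 0.4, 0.8]
finger_gap: 38.5
```

```bash
python3 top.py 9; python3 tip.py 9 300 102 369 173
python3 - <<'E'
from h import *
s,p,r=st()
# lid angle from handle ends? plan: return to pre-grasp 100 back of release pose
g=R.from_rotvec([1.334,.875,-.545]); P=np.array([657.4,10,312.2])-85*g.as_matrix()[:,0]
m=p+(P-p)*np.array([.5,.5,.6])
print(P); show(rows(p,r,P,g,18))
E
```

```text
t 13.88 q [-0.456  0.19  -0.247  0.729  0.302 -0.633] tcp [ 583.1 -185.7  207.4] graspC [-101.9 -171.3  224. ] toolx_c [ 0.48  -0.009 -0.877] tooly_c [-0.004  1.    -0.013] F_c [0.67 0.26 0.75] gap 38.5
231.21699926598376 0.5377154402003826
s [300.  101.5] [ 6  6  5  4 16]
t [368.75  172.625] [ 6  6  5  4 16]
tip [ -12.7 -172.2  182.4] err 1.6870352968399953 angle 0.8782148369120603 len 126.61112834782845
side plane 0.8753130117864252 127.40479617323786
top plane 0.8877635171662334 126.52732721258015
[607.82940602  -1.62045103 380.26409722]
max shift mm 14.267669746668513 deg 5.065649020609304
[[np.float64(-0.175), np.float64(0.237), np.float64(0.201)], [np.float64(0.084), np.float64(-0.006), np.float64(0.006)]]
[[np.float64(-0.172), np.float64(0.254), np.float64(0.181)], [np.float64(0.084), np.float64(-0.006), np.float64(0.006)]]
[[np.float64(-0.169), np.float64(0.27), np.float64(0.159)], [np.float64(0.084), np.float64(-0.006), np.float64(0.006)]]
[[np.float64(-0.166), np.float64(0.284), np.float64(0.136)], [np.float64(0.084), np.float64(-0.006), np.float64(0.006)]]
[[np.float64(-0.
[... 983 characters left out ...]
4(0.308), np.float64(-0.102)], [np.float64(0.084), np.float64(-0.006), np.float64(0.006)]]
[[np.float64(-0.145), np.float64(0.299), np.float64(-0.127)], [np.float64(0.084), np.float64(-0.006), np.float64(0.006)]]
[[np.float64(-0.144), np.float64(0.288), np.float64(-0.152)], [np.float64(0.084), np.float64(-0.006), np.float64(0.006)]]
[[np.float64(-0.143), np.float64(0.275), np.float64(-0.176)], [np.float64(0.084), np.float64(-0.006), np.float64(0.006)]]
[[np.float64(-0.143), np.float64(0.259), np.float64(-0.198)], [np.float64(0.084), np.float64(-0.006), np.float64(0.006)]]
[[np.float64(-0.142), np.float64(0.242), np.float64(-0.219)], [np.float64(0.084), np.float64(-0.006), np.float64(0.006)]]
```

View pics/b9.png

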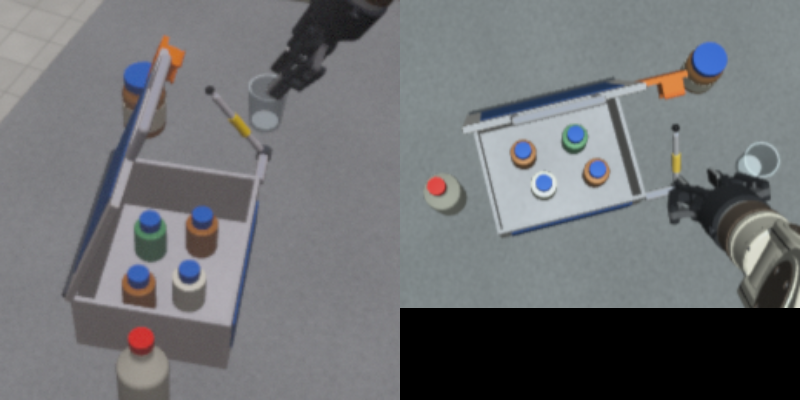

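The rod stays at about 0.88 rad on its own and the lid is still up. Back to the handle.

>>> {"method": "apply_moves", "body": {"deltas": [[[-0.18,0.24,0.2],[0.084,-0.006,0.006],-0.15],[[-0.17,0.25,0.18],[0.084,-0.006,0.006],-0.15],[[-0.17,0.27,0.16],[0.084,-0.006,0.006],-0.15],[[-0.17,0.28,0.14],[0.084,-0.006,0.006],-0.15],[[-0.16,0.3,0.11],[0.084,-0.006,0.006],-0.15],[[-0.16,0.31,0.09],[0.084,-0.006,0.006],-0.15],[[-0.16,0.31,0.06],[0.084,-0.006,0.006],-0.15],[[-0.16,0.32,0.03],[0.084,-0.006,0.006],-0.15],[[-0.15,0.32,0.01],[0.084,-0.006,0.006],-0.15],[[-0.15,0.32,-0.02],[0.084,-0.006,0.006],-0.15],[[-0.15,0.32,-0.05],[0.084,-0.006,0.006],-0.15],[[-0.15,0.32,-0.08],[0.084,-0.006,0.006],-0.15]]}}

```text
time: 14.98
ee_pos: [599.2, -61.2, 317.0]
tool_rot: [0.86, 1.0, -0.3]
wrist_force: [0.1, 0.2, -0.7]
finger_gap: 36.6
```

>>> {"method": "apply_moves", "body": {"deltas": [[[-0.15,0.31,-0.1],[0.084,-0.006,0.006],-0.15],[[-0.15,0.3,-0.13],[0.084,-0.006,0.006],-0.15],[[-0.14,0.29,-0.15],[0.084,-0.006,0.006],-0.15],[[-0.14,0.27,-0.18],[0.084,-0.006,0.006],-0.15],[[-0.14,0.26,-0.2],[0.084,-0.006,0.006],-0.15],[[-0.14,0.24,-0.22],[0.084,-0.006,0.006],-0.15],[[0,0,0],[0,0,0],-0.15]]}}

```text
time: 15.57
ee_pos: [609.4, 1.0, 378.7]
tool_rot: [1.339, 0.877, -0.553]
wrist_force: [0.2, -0.2, 0.6]
finger_gap: 36.3
```

```bash
python3 - <<'E'
from h import *
info(); s,p,r=st(); im=imaging.camera('wrist'); cv2.imwrite('pics/w10.png',im[:,:,::-1])
g=R.from_rotvec([1.334,.875,-.545]); P=np.array([657.4,10,312.2])
print(r.inv().apply(P-p), np.degrees((r.inv()*g).as_rotvec()))
m=imaging.camera_model('wrist'); M=np.array(m['mount'])
for y in (-55,55):
  Q=r.inv().apply(P-19*g.as_matrix()[:,0]+np.array([-sy*y,cy*y,0])-p); c=np.linalg.inv(M)@np.r_[Q,1]; u=m['mtx']@c[:3]; print(u[:2]/u[2])
E
```

```text
t 15.57 q [-0.092 -0.027 -0.12   0.866  0.19   1.313] tcp [609.4   1.  378.7] graspC [-35.6   4.2 393.9] toolx_c [ 0.595 -0.001 -0.804] tooly_c [ 0.804 -0.006  0.595] F_c [ 0.2  -0.21  0.61] gap 36.3
[82.41993401 -0.35700092  2.16473882] [-0.4460283   0.00656673  0.27219072]
[282.61310078 304.08234191]
[281.71199273 142.98185284]
```

View pics/w10.png

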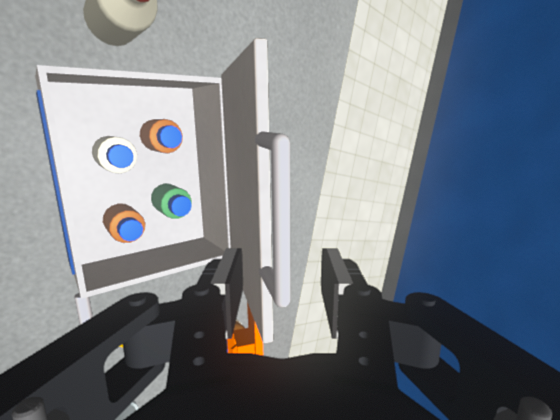

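The bar sits at col 282, rows 140..303, centred between the fingers, so the lid hasn't moved. Close in on it.

>>> {"method": "apply_moves", "body": {"deltas": [[[0.3,0,0.01],[0,0,0],-0.15],[[0.3,0,0.01],[0,0,0],-0.15],[[0.3,0,0.01],[0,0,0],-0.15],[[0.3,0,0.01],[0,0,0],-0.15],[[0.3,0,0],[0,0,0],-0.15],[[0.3,0,0],[0,0,0],-0.15],[[0.3,0,0],[0,0,0],-0.15],[[0,0,0],[0,0,0],-1],[[0,0,0],[0,0,0],-1],[[0,0,0],[0,0,0],-1],[[0,0,0],[0,0,0],-1],[[0,0,0],[0,0,0],-1]], "force": 40}}

```text
time: 16.62
ee_pos: [657.1, 8.5, 308.3]
tool_rot: [1.338, 0.879, -0.558]
wrist_force: [3.7, 1.3, -8.5]
finger_gap: 10.3
```

```bash
python3 - <<'E'
from h import *
info()
# circle fit of previous grasp points
from scipy.optimize import least_squares
P=np.array([[-138.3,101.1],[-122.2,191.4],[-70.1,271.3],[.5,322.2],[13.2,327.4]])
f=least_squares(lambda v:np.hypot(P[:,0]-v[0],P[:,1]-v[1])-235,[96,103]); print(f.x,f.fun)
s,p,r=st(); g=C(p-19*r.as_matrix()[:,0]); h=f.x
print(np.hypot(h[0]-g[0],g[2]-h[1]),np.arctan2(g[2]-h[1],h[0]-g[0]))
E
```

```text
t 16.62 q [-0.066  0.092 -0.175  0.691  0.172  1.336] tcp [657.1   8.5 308.3] graspC [ 12.6   0.6 323.6] toolx_c [ 0.591 -0.003 -0.807] tooly_c [ 0.807 -0.008  0.591] F_c [ 3.92  0.41 -8.5 ] gap 10.3
[ 97.13311635 107.51825466] [ 0.52058565 -0.17418556 -0.92442393  0.42771918  0.35664417]
232.0265143124456 1.1981031336448278
```

```bash
python3 - <<'E'
from h import *
s,p,r=st(); show(arcrows(p,r,97.8,104.6,1.2,.90,.64,.64,12,.6))
E
```

```text
max shift mm 6.131883886702356 deg 0.0
[[-0.04, -0.14, 0.0], [-0.0, -0.0, -0.0]]
[[-0.03, -0.15, 0.0], [-0.0, -0.0, -0.0]]
[[-0.03, -0.14, 0.0], [-0.0, -0.0, -0.0]]
[[-0.02, -0.14, 0.0], [-0.0, -0.0, -0.0]]
[[-0.03, -0.15, 0.01], [-0.0, -0.0, -0.0]]
[[-0.01, -0.14, -0.0], [-0.0, -0.0, -0.0]]
[[-0.02, -0.15, -0.0], [-0.0, -0.0, -0.0]]
[[-0.01, -0.15, -0.0], [-0.0, -0.0, -0.0]]
[[-0.01, -0.14, 0.0], [-0.0, -0.0, -0.0]]
[[0.0, -0.15, 0.0], [-0.0, -0.0, -0.0]]
[[0.0, -0.15, 0.0], [-0.0, -0.0, -0.0]]
[[0.0, -0.14, 0.0], [-0.0, -0.0, -0.0]]
```

>>> {"method": "apply_moves", "body": {"deltas": [[[-0.04,-0.14,0],[0,0,0],-1],[[-0.03,-0.15,0],[0,0,0],-1],[[-0.03,-0.14,0],[0,0,0],-1],[[-0.02,-0.14,0],[0,0,0],-1],[[-0.02,-0.15,0],[0,0,0],-1],[[-0.02,-0.14,0],[0,0,0],-1],[[-0.02,-0.15,0],[0,0,0],-1],[[-0.01,-0.15,0],[0,0,0],-1],[[-0.01,-0.14,0],[0,0,0],-1],[[0,-0.15,0],[0,0,0],-1],[[0,-0.15,0],[0,0,0],-1],[[0,-0.14,0],[0,0,0],-1]]}}

```text
time: 17.62
ee_pos: [599.3, -5.4, 277.2]
tool_rot: [1.339, 0.872, -0.554]
wrist_force: [-2.5, -2.6, 5.7]
finger_gap: 10.8
```

```bash
cat > f.py <<'E'
from h import *
info(); s,p,r=st(); g=C(p-19*r.as_matrix()[:,0]); hx,hz=97.8,104.6
th=np.arctan2(g[2]-hz,hx-g[0]); f=np.array(s['wrist_force']); fc=np.array([cy*f[0]+sy*f[1],f[2]])
print('r',np.hypot(hx-g[0],g[2]-hz),'th',th,'Ftan(up+)',fc@[np.sin(th),np.cos(th)],'Frad(out+)',fc@[-np.cos(th),np.sin(th)], 'qd',np.abs(s['qd']).max().round(4))
E
python3 f.py; python3 top.py 11
```

```text
t 17.62 q [-0.108 -0.005 -0.365  0.598  0.196  1.302] tcp [599.3  -5.4 277.2] graspC [-46.9   0.4 292.4] toolx_c [ 0.597 -0.005 -0.802] tooly_c [ 0.802 -0.007  0.597] F_c [-2.99 -1.98  5.69] gap 10.8
r 237.13760352989874 th 0.9143238954316517 Ftan(up+) 1.1056112105480154 Frad(out+) 6.3296230269953835 qd 0.1744
t 17.62 q [-0.108 -0.005 -0.365  0.598  0.196  1.302] tcp [599.3  -5.4 277.2] graspC [-46.9   0.4 292.4] toolx_c [ 0.597 -0.005 -0.802] tooly_c [ 0.802 -0.007  0.597] F_c [-2.99 -1.98  5.69] gap 10.8
235.6742390527198 0.9154315213611639
```

View pics/b11.png

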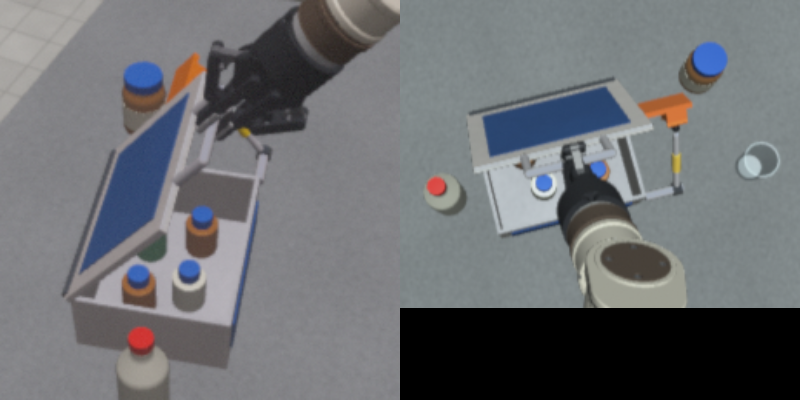

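Lid at about 0.91 rad. In the top view the ball at about (677,128) is heading straight into the orange socket. Now slower.

>>> {"method": "apply_moves", "body": {"deltas": [[[0,-0.05,0],[0,0,0],-1],[[0,-0.05,0],[0,0,0],-1],[[0,-0.05,0],[0,0,0],-1],[[0,-0.05,0],[0,0,0],-1],[[0,0,0],[0,0,0],-1],[[0,0,0],[0,0,0],-1],[[0,0,0],[0,0,0],-1]]}}

```text
time: 18.3
ee_pos: [592.6, -6.9, 271.5]
tool_rot: [1.339, 0.874, -0.556]
wrist_force: [-3.9, -3.9, 6.6]
finger_gap: 10.4
```

```bash
python3 f.py
```

```text
t 18.30 q [-0.112 -0.013 -0.386  0.588  0.198  1.298] tcp [592.6  -6.9 271.5] graspC [-53.8   0.4 286.8] toolx_c [ 0.595 -0.005 -0.804] tooly_c [ 0.804 -0.008  0.595] F_c [-4.72 -2.93  6.55] gap 10.4
r 237.01650588745287 th 0.8769860983668988 Ftan(up+) 0.5617883838599012 Frad(out+) 8.056109460984493 qd 0.002
```

>>> {"method": "apply_moves", "body": {"deltas": [[[0,-0.04,0],[0,0,0],-1],[[0,-0.04,0],[0,0,0],-1],[[0,0,0],[0,0,0],-1],[[0,0,0],[0,0,0],-1],[[0,0,0],[0,0,0],-1]]}}

```text
time: 18.72
ee_pos: [590.1, -7.6, 269.5]
tool_rot: [1.339, 0.874, -0.556]
wrist_force: [-4.2, -4.4, 6.4]
finger_gap: 10.3
```

```bash
python3 f.py
```

```text
t 18.72 q [-0.114 -0.016 -0.395  0.583  0.199  1.296] tcp [590.1  -7.6 269.5] graspC [-56.3   0.4 284.7] toolx_c [ 0.595 -0.005 -0.804] tooly_c [ 0.804 -0.008  0.595] F_c [-5.1  -3.36  6.39] gap 10.3
r 237.0884174206377 th 0.8630203430606393 Ftan(up+) 0.2796819378568193 Frad(out+) 8.166216970744141 qd 0.0019
```

>>> {"method": "apply_moves", "body": {"deltas": [[[-0.01,-0.04,0],[0,0,0],-1],[[-0.01,-0.04,0],[0,0,0],-1],[[0,-0.04,0],[0,0,0],-1],[[0,-0.04,0],[0,0,0],-1],[[0,0,0],[0,0,0],-1],[[0,0,0],[0,0,0],-1]]}}

```text
time: 19.22
ee_pos: [584.8, -8.7, 265.2]
tool_rot: [1.339, 0.875, -0.557]
wrist_force: [2.7, -5.1, 0.5]
finger_gap: 10.7
```

```bash
python3 f.py
```

```text
t 19.22 q [-0.119 -0.022 -0.412  0.574  0.201  1.293] tcp [584.8  -8.7 265.2] graspC [-61.8   0.5 280.5] toolx_c [ 0.594 -0.004 -0.805] tooly_c [ 0.805 -0.008  0.594] F_c [ 1.48 -5.57  0.51] gap 10.7
r 237.46871127583015 th 0.83389806160829 Ftan(up+) 1.4391159561652815 Frad(out+) -0.622362832636861 qd 0.002
```

>>> {"method": "apply_moves", "body": {"deltas": [[[0,-0.04,0],[0,0,0],-1],[[0,-0.04,0],[0,0,0],-1],[[0,0,0],[0,0,0],-1],[[0,0,0],[0,0,0],-1]]}}

```text
time: 19.55
ee_pos: [584.1, -8.8, 264.7]
tool_rot: [1.339, 0.873, -0.553]
wrist_force: [10.5, -3.1, -2.4]
finger_gap: 10.5
```

```bash
python3 f.py
```

```text
t 19.55 q [-0.12  -0.025 -0.419  0.566  0.204  1.291] tcp [584.1  -8.8 264.7] graspC [-62.5   0.5 279.9] toolx_c [ 0.597 -0.004 -0.802] tooly_c [ 0.802 -0.007  0.597] F_c [ 9.52 -5.44 -2.36] gap 10.5
r 237.55245746288853 th 0.8301745015646678 Ftan(up+) 5.434537346812098 Frad(out+) -8.170251588771324 qd 0.003
```

```bash
python3 top.py 12; python3 - <<'E'
import cv2,numpy as np
o=np.zeros((450,800,3),'uint8')
a=cv2.imread('pics/s12.png')[80:155,265:350]; b=cv2.imread('pics/t12.png')[130:230,320:410]
o[:353,:400]=cv2.resize(a,(400,353),interpolation=cv2.INTER_CUBIC); o[:444,400:]=cv2.resize(b,(400,444),interpolation=cv2.INTER_CUBIC); cv2.imwrite('pics/z12.png',o)
E
```

```text
t 19.55 q [-0.12  -0.025 -0.419  0.566  0.204  1.291] tcp [584.1  -8.8 264.7] graspC [-62.5   0.5 279.9] toolx_c [ 0.597 -0.004 -0.802] tooly_c [ 0.802 -0.007  0.597] F_c [ 9.52 -5.44 -2.36] gap 10.5
236.07222647338094 0.8307552859693541
```

View pics/z12.png

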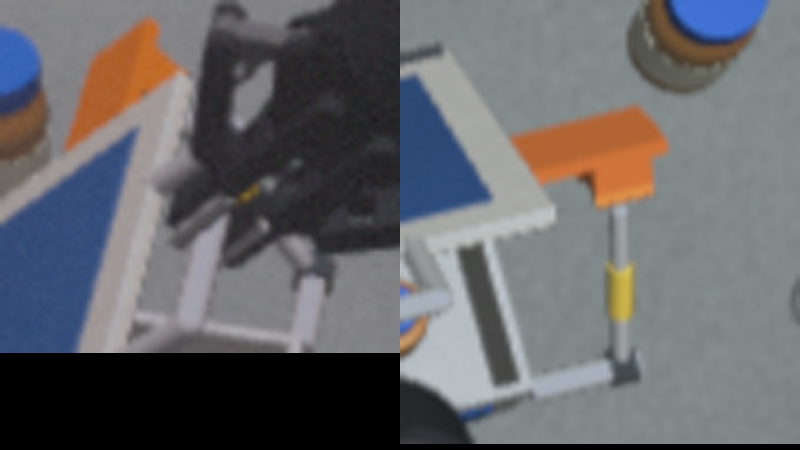

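The black ball is out of sight inside the socket's mouth, and the rod enters it squarely. The 5 N matches the nubs. Push on in small steps.

>>> {"method": "apply_moves", "body": {"deltas": [[[0.01,-0.03,0],[0,0,0],-1],[[0.01,-0.03,0],[0,0,0],-1],[[0,0,0],[0,0,0],-1],[[0,0,0],[0,0,0],-1]]}}

```text
time: 19.98
ee_pos: [583.9, -8.9, 264.5]
tool_rot: [1.34, 0.87, -0.549]
wrist_force: [9.5, -3.4, 0.9]
finger_gap: 10.3
```

```bash
python3 f.py|tail -1
```

```text
r 237.57429875272138 th 0.8288159101816914 Ftan(up+) 6.856315959923993 Frad(out+) -5.017456891354996 qd 0.0013
```

>>> {"method": "apply_moves", "body": {"deltas": [[[0.01,-0.03,0],[0,0,0],-1],[[0,-0.03,0],[0,0,0],-1],[[0,0,0],[0,0,0],-1],[[0,0,0],[0,0,0],-1]]}}

```text
time: 20.32
ee_pos: [583.5, -9.0, 264.1]
tool_rot: [1.34, 0.868, -0.546]
wrist_force: [12.6, -1.6, 1.3]
finger_gap: 10.2
```

```bash
python3 f.py|tail -1
```

```text
r 237.58159410087364 th 0.8260323997021172 Ftan(up+) 9.658380267225928 Frad(out+) -7.077805172731831 qd 0.0035
```

>>> {"method": "apply_moves", "body": {"deltas": [[[0.01,-0.03,0],[0,0,0],-1],[[0,0,0],[0,0,0],-1],[[0,0,0],[0,0,0],-1]]}}

```text
time: 20.57
ee_pos: [583.5, -9.1, 264.1]
tool_rot: [1.34, 0.867, -0.545]
wrist_force: [13.7, -1.1, 4.2]
finger_gap: 10.1
```

```bash
python3 f.py
```

```text
t 20.57 q [-0.123 -0.03  -0.431  0.55   0.208  1.288] tcp [583.5  -9.1 264.1] graspC [-63.3   0.5 279.2] toolx_c [ 0.604 -0.004 -0.797] tooly_c [ 0.797 -0.004  0.604] F_c [13.08 -4.23  4.19] gap 10.1
r 237.59122874736877 th 0.8255213145257032 Ftan(up+) 12.451679051828789 Frad(out+) -5.789708420044618 qd 0.0023
```

```bash
python3 top.py 13 >/dev/null; python3 - <<'E'
from h import *
o=np.zeros((450,800,3),'uint8')
a=cv2.imread('pics/s13.png')[90:240,210:350]; b=cv2.imread('pics/t13.png')[120:220,220:380]
o[:428,:400]=cv2.resize(a,(400,428),interpolation=cv2.INTER_CUBIC); o[:250,400:]=cv2.resize(b,(400,250),interpolation=cv2.INTER_CUBIC); cv2.imwrite('pics/z13.png',o)
# predicted pixels of lid top corners vs angle
def L(x,y,z,th): # lid frame (x toward hinge neg forward), origin hinge
    return W(95+x*np.cos(th)+z*np.sin(th), y, 100-x*np.sin(th)+z*np.cos(th))
for th in (.70,.73,.76,.79,.82,.85):
    print(th,[proj(n,L(-190,y,5,th)).round(1).tolist() for n in('side','top') for y in(125,-125)], proj('side',L(-235,55,0,th)).round(1),proj('top',L(-235,55,0,th)).round(1))
E
```

```text
0.7 [[290.3, 194.2], [313.2, 102.7], [241.7, 215.8], [356.0, 187.8]] [318.  159.7] [278.2 223.7]
0.73 [[288.3, 192.4], [311.5, 100.9], [241.1, 213.7], [355.9, 185.7]] [315.7 157.3] [277.6 221.2]
0.76 [[286.1, 190.6], [309.7, 99.1], [240.5, 211.6], [355.7, 183.5]] [313.3 155. ] [277.  218.6]
0.79 [[283.9, 188.8], [307.9, 97.4], [239.9, 209.5], [355.5, 181.3]] [310.7 152.7] [276.4 215.9]
0.82 [[281.6, 187.1], [305.9, 95.7], [239.2, 207.2], [355.3, 179.0]] [308.1 150.4] [275.8 213.1]
0.85 [[279.2, 185.3], [303.9, 94.0], [238.6, 204.9], [355.0, 176.6]] [305.3 148.2] [275.1 210.3]
```

View pics/z13.png

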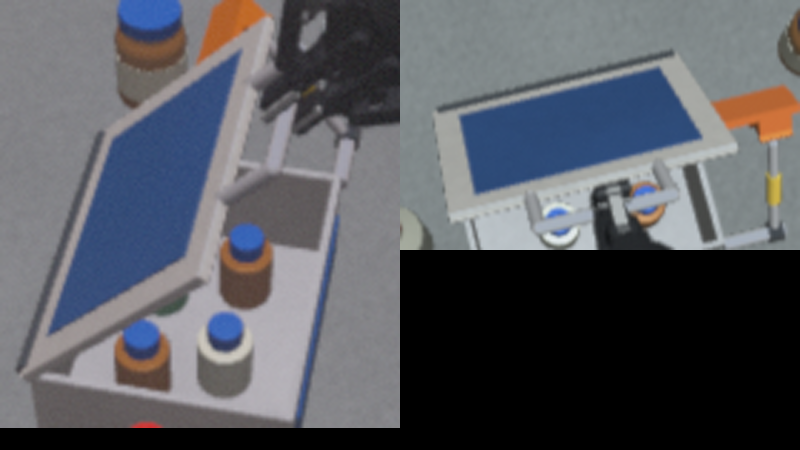

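```bash
python3 - <<'E'
from h import *
nn=np.array([-sy,cy,0])
for k in (9,11,12,13):
  for n,f in (('top','t'),('side','s')):
    im=cv2.imread(f'pics/{f}{k}.png'); hsv=cv2.cvtColor(im,cv2.COLOR_BGR2HSV); m=cv2.inRange(hsv,(20,110,90),(34,255,255))
    if n=='top': m[:, :355]=0; m[:,385:]=0; m[:180]=0;m[220:]=0
    else: m[:100]=0;m[150:]=0;m[:,:290]=0;m[:,345:]=0
    w=hsv[:,:,1].astype(float)*(m>0); 
    if m.sum()==0: continue
    ys,xs=np.nonzero(m); ww=w[ys,xs]; c=np.array([(xs*ww).sum(),(ys*ww).sum()])/ww.sum()
    o,d=ray(n,c); t=(-172-((o-np.r_[O,0])@nn))/(d@nn); L=C(o+t*d)-np.array([-93.5,-172,85]); print(k,n,c.round(2),len(xs),'ang',np.arctan2(L[2],L[0]).round(3),np.hypot(L[0],L[2]).round(1))
s=manip.read_state(); print(s['wrist_torque'])
E
```

```text
9 top [369.07 195.76] 56 ang 0.882 56.3
9 side [318. 122.] 74 ang 0.864 58.6
11 top [369.07 195.76] 56 ang 0.882 56.3
11 side [320.27 125.37] 26 ang 0.829 47.7
12 top [369.04 195.68] 55 ang 0.878 56.3
12 side [317.48 120.83] 6 ang 0.882 62.1
13 top [369.04 195.67] 55 ang 0.878 56.4
13 side [319. 120.] 1 ang 0.956 62.6
[-0.11830475 -2.18454209 -0.47288556]
```

The lid stands at about 0.83–0.84 rad in the images while the force has climbed to 12 N, so the ball isn't home. The rod angle has stayed at about 0.88, so it looks wedged on the flank of the mouth. I won't force it. I'll back off, lift the lid and lower the rod by about 0.025 rad.

```bash
python3 - <<'E'
from h import *
s,p,r=st(); show(arcrows(p,r,96.0,105.7,.83,1.21,.65,.65,14,.5))
E
```

```text
max shift mm 6.800000000000001 deg 0.0
[[0.0, 0.17, -0.0], [-0.0, -0.0, 0.0]]
[[-0.01, 0.16, -0.0], [-0.0, -0.0, 0.0]]
[[-0.0, 0.16, -0.0], [-0.0, -0.0, 0.0]]
[[-0.0, 0.16, -0.0], [-0.0, -0.0, 0.0]]
[[0.0, 0.16, -0.0], [-0.0, -0.0, 0.0]]
[[0.01, 0.16, -0.0], [-0.0, -0.0, 0.0]]
[[0.02, 0.16, -0.01], [-0.0, -0.0, 0.0]]
[[0.01, 0.16, 0.0], [-0.0, -0.0, 0.0]]
[[0.03, 0.15, 0.0], [-0.0, -0.0, 0.0]]
[[0.02, 0.16, 0.0], [-0.0, -0.0, 0.0]]
[[0.03, 0.16, 0.0], [-0.0, -0.0, 0.0]]
[[0.04, 0.15, 0.0], [-0.0, -0.0, 0.0]]
[[0.04, 0.16, -0.0], [-0.0, -0.0, 0.0]]
[[0.04, 0.15, -0.0], [-0.0, -0.0, 0.0]]
```

>>> {"method": "apply_moves", "body": {"deltas": [[[-0.01,0.12,0],[0,0,0],-1],[[-0.01,0.17,0],[0,0,0],-1],[[-0.01,0.16,0],[0,0,0],-1],[[0,0.16,0],[0,0,0],-1],[[0,0.16,0],[0,0,0],-1],[[0,0.16,0],[0,0,0],-1],[[0.01,0.16,0],[0,0,0],-1],[[0.01,0.16,0],[0,0,0],-1],[[0.01,0.16,0],[0,0,0],-1],[[0.02,0.16,0],[0,0,0],-1],[[0.02,0.16,0],[0,0,0],-1],[[0.03,0.16,0],[0,0,0],-1]]}}

```text
time: 21.67
ee_pos: [637.5, 4.0, 299.8]
tool_rot: [1.338, 0.88, -0.56]
wrist_force: [-4.2, -4.6, 4.4]
finger_gap: 9.9
```

>>> {"method": "apply_moves", "body": {"deltas": [[[0.03,0.16,0],[0,0,0],-1],[[0.04,0.16,0],[0,0,0],-1],[[0.04,0.15,0],[0,0,0],-1],[[0,0,0],[0,0,0],-1]]}}

```text
time: 22.0
ee_pos: [655.8, 8.4, 307.4]
tool_rot: [1.338, 0.879, -0.558]
wrist_force: [0.9, -3.1, 1.4]
finger_gap: 10.3
```

```bash
python3 f.py; python3 - <<'E'
import cv2,numpy as np
o=np.zeros((450,800,3),'uint8')
b=cv2.imread('pics/t11.png')[130:220,330:410]; a=cv2.imread('pics/t0.png') if 0 else cv2.imread('pics/t9.png')[130:220,330:410]
o[:450,:400]=cv2.resize(a,(400,450),interpolation=cv2.INTER_CUBIC); o[:450,400:]=cv2.resize(b,(400,450),interpolation=cv2.INTER_CUBIC); cv2.imwrite('pics/z11.png',o)
E
```

```text
t 22.00 q [-0.067  0.09  -0.18   0.689  0.173  1.335] tcp [655.8   8.4 307.4] graspC [ 11.3   0.7 322.7] toolx_c [ 0.591 -0.002 -0.807] tooly_c [ 0.807 -0.008  0.591] F_c [ 0.12 -3.24  1.38] gap 10.3
r 234.5877952047807 th 1.193363616709501 Ftan(up+) 0.6216685480747156 Frad(out+) 1.2392078574870875 qd 0.022
```

View pics/z11.png

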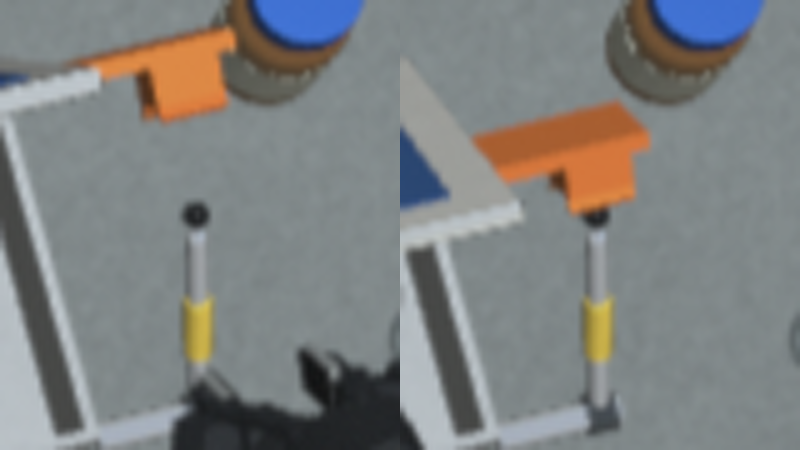

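>>> {"method": "apply_moves", "body": {"deltas": [[[0,0,0],[0,0,0],-1],[[0,0,0],[0,0,0],-0.15],[[0,0,0],[0,0,0],-0.15],[[0,0,0],[0,0,0],-0.15],[[-0.2,0,0],[0,0,0],-0.15],[[-0.5,0,0],[0,0,0],-0.15],[[-0.7,0,0],[0,0,0],-0.15],[[-0.7,0,0],[0,0,0],-0.15],[[0,0,0],[0,0,0],-0.15]]}}

```text
time: 22.75
ee_pos: [607.8, -3.2, 383.9]
tool_rot: [1.34, 0.868, -0.549]
wrist_force: [0.4, 0.6, 1.1]
finger_gap: 36.5
```

```bash
python3 - <<'E'
from h import *
info(); s,p,r=st()
g=R.from_rotvec([-.135,1.075,.207]); P=np.array([627.8,-175.2,110.3])-90*g.as_matrix()[:,0]
print(P); rr=rows(p,r,P,g,18); print([ [[float(x.round(2)) for x in a[0]]] for a in rr], rr[0][1])
E
```

```text
t 22.75 q [-0.101 -0.036 -0.12   0.867  0.193  1.307] tcp [607.8  -3.2 383.9] graspC [-38.3   0.6 399.1] toolx_c [ 0.601 -0.005 -0.799] tooly_c [ 0.799 -0.006  0.601] F_c [0.53 0.54 1.06] gap 36.5
[ 586.48016432 -184.38067487  189.72535105]
[[[0.16, -0.23, 0.24]], [[0.16, -0.25, 0.22]], [[0.16, -0.27, 0.2]], [[0.17, -0.28, 0.17]], [[0.17, -0.29, 0.15]], [[0.17, -0.3, 0.12]], [[0.17, -0.31, 0.1]], [[0.17, -0.32, 0.07]], [[0.17, -0.32, 0.04]], [[0.17, -0.33, 0.02]], [[0.18, -0.32, -0.01]], [[0.18, -0.32, -0.04]], [[0.18, -0.32, -0.06]], [[0.18, -0.31, -0.09]], [[0.19, -0.3, -0.12]], [[0.19, -0.28, -0.14]], [[0.19, -0.27, -0.16]], [[0.2, -0.25, -0.18]]] [np.float64(-0.084), np.float64(0.006), np.float64(-0.007)]
```

>>> {"method": "apply_moves", "body": {"deltas": [[[0.16,-0.23,0.24],[-0.084,0.006,-0.007],-0.1],[[0.16,-0.25,0.22],[-0.084,0.006,-0.007],-0.1],[[0.16,-0.27,0.2],[-0.084,0.006,-0.007],-0.1],[[0.17,-0.28,0.17],[-0.084,0.006,-0.007],-0.1],[[0.17,-0.29,0.15],[-0.084,0.006,-0.007],-0.1],[[0.17,-0.3,0.12],[-0.084,0.006,-0.007],-0.1],[[0.17,-0.31,0.1],[-0.084,0.006,-0.007],-0.1],[[0.17,-0.32,0.07],[-0.084,0.006,-0.007],-0.1],[[0.17,-0.32,0.04],[-0.084,0.006,-0.007],-0.1],[[0.17,-0.33,0.02],[-0.084,0.006,-0.007],-0.1],[[0.18,-0.32,-0.01],[-0.084,0.006,-0.007],-0.1],[[0.18,-0.32,-0.04],[-0.084,0.006,-0.007],-0.1]]}}

```text
time: 23.75
ee_pos: [591.7, -123.7, 247.3]
tool_rot: [0.355, 1.07, -0.047]
wrist_force: [0.6, 0.4, 0.1]
finger_gap: 38.4
```

>>> {"method": "apply_moves", "body": {"deltas": [[[0.18,-0.32,-0.06],[-0.084,0.006,-0.007],-0.1],[[0.18,-0.31,-0.09],[-0.084,0.006,-0.007],-0.1],[[0.19,-0.3,-0.12],[-0.084,0.006,-0.007],-0.1],[[0.19,-0.28,-0.14],[-0.084,0.006,-0.007],-0.1],[[0.19,-0.27,-0.16],[-0.084,0.006,-0.007],-0.1],[[0.2,-0.25,-0.18],[-0.084,0.006,-0.007],-0.1],[[0,0,0],[0,0,0],-0.1]]}}

```text
time: 24.33
ee_pos: [582.7, -184.7, 181.1]
tool_rot: [-0.14, 1.088, 0.2]
wrist_force: [-0.3, 0.5, -0.5]
finger_gap: 38.4
```

```bash
python3 top.py 14; python3 tip.py 14 300 102 369 173; python3 - <<'E'
from h import *
s,p,r=st(); im=imaging.camera('wrist'); cv2.imwrite('pics/w14.png',im[:,:,::-1])
g=R.from_rotvec([-.135,1.075,.207]); P=np.array([627.8,-175.2,110.3]); print(r.inv().apply(P-p),np.degrees((r.inv()*g).as_rotvec()))
E
```

```text
t 24.33 q [-0.445  0.219 -0.273  0.689  0.28  -0.624] tcp [ 582.7 -184.7  181.1] graspC [-101.7 -170.1  197.9] toolx_c [ 0.458 -0.014 -0.889] tooly_c [ 0.001  1.    -0.015] F_c [-0.12  0.59 -0.51] gap 38.4
218.82511397688947 0.43567112679315495
s [299.5        101.71428571] [ 6  6  4  4 14]
t [368.61538462 172.38461538] [ 6  6  4  4 13]
tip [ -11.7 -172.4  181.5] err 2.0212039494345326 angle 0.8675688406659253 len 126.49057318738575
side plane 0.8645725458096567 127.48792363268765
top plane 0.8807276544814265 126.55685279430013
[85.48121318 -0.3954867   6.00745907] [-0.15489417 -0.59416624  0.42921627]
```

View pics/w14.png

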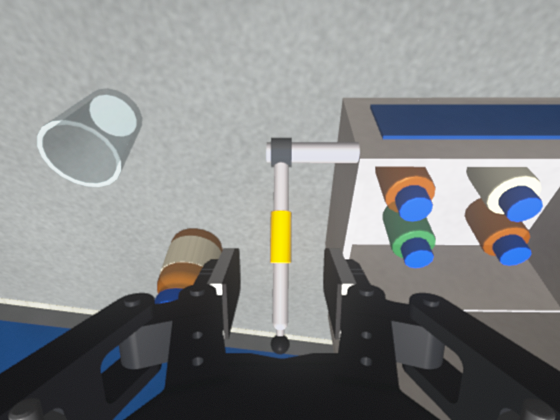

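View pics/b14.png

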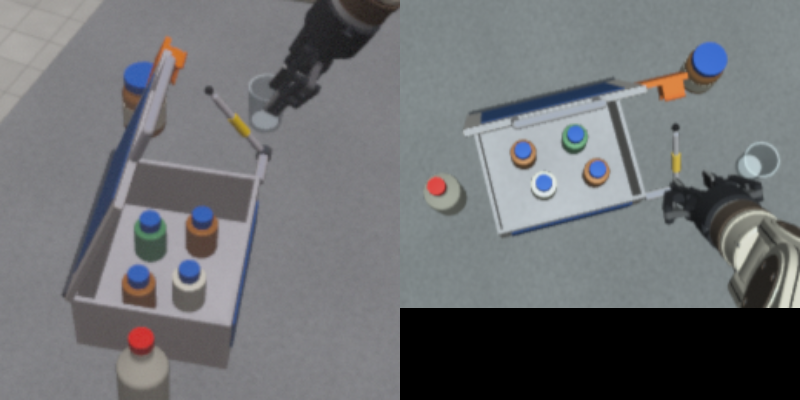

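The tip now measures about 0.868 rad, so the flare did push the rod toward centre by about 0.01 but it then wedged. I'll grip the sleeve and trim it to about 0.853.

>>> {"method": "apply_moves", "body": {"deltas": [[[0.3,0,0.03],[0,0,0],-0.1],[[0.3,0,0.03],[0,0,0],-0.1],[[0.3,0,0.03],[0,0,0],-0.1],[[0.3,0,0.03],[0,0,0],-0.1],[[0.3,0,0.03],[0,0,0],-0.1],[[0.3,0,0],[0,0,0],-0.1],[[0.3,0,0],[0,0,0],-0.1],[[0,0,0],[0,0,0],-1],[[0,0,0],[0,0,0],-1],[[0,0,0],[0,0,0],-1],[[0,0,0],[0,0,0],-1]], "force": 40}}

```text
time: 25.4
ee_pos: [626.4, -175.7, 110.8]
tool_rot: [-0.14, 1.087, 0.198]
wrist_force: [2.8, -2.6, -7.5]
finger_gap: 12.6
```

```bash
python3 top.py 15; python3 tip.py 15 299 102 369 172
```

```text
t 25.40 q [-0.394  0.358 -0.288  0.52   0.26  -0.574] tcp [ 626.4 -175.7  110.8] graspC [ -57.1 -171.4  127.7] toolx_c [ 0.459 -0.015 -0.888] tooly_c [ 0.002  1.    -0.016] F_c [ 2.09 -3.19 -7.53] gap 12.6
155.40847490991493 0.14265077106997745
s [300.28571429 101.5       ] [ 8  6  4  4 14]
t [368.75  172.625] [ 6  7  5  4 16]
tip [ -13.  -172.2  182.7] err 1.0797381664958947 angle 0.8816256906007798 len 126.57696076311454
side plane 0.8797613931147169 127.08535336234526
top plane 0.8877635171662334 126.52732721258015
```

>>> {"method": "apply_moves", "body": {"deltas": [[[0.02,0,0.01],[0,0,0],-1],[[0.02,0,0.01],[0,0,0],-1],[[0,0,0],[0,0,0],-1],[[0,0,0],[0,0,0],-1],[[0,0,0],[0,0,0],-1]]}}

```text
time: 25.92
ee_pos: [627.3, -175.5, 110.1]
tool_rot: [-0.14, 1.087, 0.198]
wrist_force: [-3.7, -3.2, -5.8]
finger_gap: 12.3
```

```bash
cat > tip2.py <<'E'
from h import *
import sys
nn=np.array([-sy,cy,0])
for k in sys.argv[1:]:
  out=[]
  for n,f,u,v in (('side','s',299,102),('top','t',369,172)):
    im=cv2.imread(f'pics/{f}{k}.png').max(2).astype(float); b=9
    w=im[v-b:v+b+1,u-b:u+b+1]; w=np.clip(88-w,0,None); lab=cv2.connectedComponents((w>0).astype('uint8'))[1]
    l=max(range(1,lab.max()+1),key=lambda i:w[lab==i].sum()); w=w*(lab==l)
    yy,xx=np.mgrid[v-b:v+b+1,u-b:u+b+1]; c=np.array([(xx*w).sum(),(yy*w).sum()])/w.sum()
    o,d=ray(n,c); t=(-172-((o-np.r_[O,0])@nn))/(d@nn); L=C(o+t*d)-np.array([-93.5,-172,85]); out+=[c.round(2).tolist(),np.arctan2(L[2],L[0]).round(4),np.hypot(L[0],L[2]).round(1)]
  print(k,out)
E
python3 top.py 16; python3 tip2.py 8 9 14 15 16
```

```text
t 25.92 q [-0.392  0.36  -0.287  0.519  0.259 -0.573] tcp [ 627.3 -175.5  110.1] graspC [ -56.2 -171.4  127. ] toolx_c [ 0.459 -0.015 -0.888] tooly_c [ 0.002  1.    -0.016] F_c [-4.37 -2.31 -5.85] gap 12.3
154.40384221303748 0.13915874364900285
8 [[300.05, 101.59], np.float64(0.8749), np.float64(127.1), [368.7, 172.6], np.float64(0.8853), np.float64(126.4)]
9 [[300.01, 101.6], np.float64(0.8742), np.float64(127.2), [368.7, 172.6], np.float64(0.885), np.float64(126.3)]
14 [[299.65, 101.75], np.float64(0.8663), np.float64(127.2), [368.58, 172.38], np.float64(0.8791), np.float64(126.4)]
15 [[300.21, 101.55], np.float64(0.8779), np.float64(127.1), [368.92, 172.84], np.float64(0.8969), np.float64(126.8)]
16 [[299.28, 101.92], np.float64(0.8583), np.float64(127.3), [368.42, 172.19], np.float64(0.8704), np.float64(126.2)]
```

>>> {"method": "apply_moves", "body": {"deltas": [[[0.02,0,0.01],[0,0,0],-1],[[0,0,0],[0,0,0],-1],[[0,0,0],[0,0,0],-1],[[0,0,0],[0,0,0],-1]]}}

```text
time: 26.35
ee_pos: [627.8, -175.4, 109.7]
tool_rot: [-0.14, 1.087, 0.197]
wrist_force: [-4.5, -3.8, -3.4]
finger_gap: 12.4
```

```bash
python3 top.py 17 >/dev/null; python3 tip2.py 17
```

```text
17 [[298.69, 102.16], np.float64(0.8458), np.float64(127.4), [368.17, 171.79], np.float64(0.8571), np.float64(126.1)]
```

Side reads 0.846 and top 0.857, so the mean is about 0.852. Release gently and retreat.

>>> {"method": "apply_moves", "body": {"deltas": [[[0,0,0],[0,0,0],-0.1],[[0,0,0],[0,0,0],-0.1],[[0,0,0],[0,0,0],-0.1],[[0,0,0],[0,0,0],-0.1],[[-0.3,0,0],[0,0,0],-0.1],[[-0.6,0,0],[0,0,0],-0.1],[[-0.8,0,0],[0,0,0],-0.1],[[-0.8,0,0],[0,0,0],-0.1],[[0,0,0],[0,0,0],-0.1]]}}

```text
time: 27.2
ee_pos: [585.9, -185.8, 207.4]
tool_rot: [-0.146, 1.074, 0.195]
wrist_force: [0.3, -0.4, 1.4]
finger_gap: 38.6
```

```bash
python3 top.py 18; python3 tip2.py 18
python3 - <<'E'
from h import *
s,p,r=st()
g=R.from_rotvec([1.338,.879,-.558]); P=np.array([655.8,8.4,307.4])-85*g.as_matrix()[:,0]
print(P); rr=rows(p,r,P,g,18); print([[float(x.round(2)) for x in a[0]] for a in rr], rr[0][1])
E
```

```text
t 27.20 q [-0.444  0.193 -0.239  0.733  0.281 -0.622] tcp [ 585.9 -185.8  207.4] graspC [ -99.  -171.8  224.2] toolx_c [ 0.47  -0.022 -0.882] tooly_c [ 0.002  1.    -0.024] F_c [ 0.24 -0.48  1.44] gap 38.6
228.83009183916937 0.544810641645069
18 [[298.71, 102.15], np.float64(0.8461), np.float64(127.4), [368.21, 171.82], np.float64(0.8593), np.float64(126.2)]
[606.8400963   -2.94248366 375.95126471]
[[-0.18, 0.23, 0.19], [-0.17, 0.25, 0.17], [-0.17, 0.27, 0.15], [-0.17, 0.28, 0.13], [-0.17, 0.29, 0.1], [-0.16, 0.3, 0.08], [-0.16, 0.31, 0.05], [-0.16, 0.31, 0.02], [-0.16, 0.31, -0.0], [-0.15, 0.31, -0.03], [-0.15, 0.31, -0.06], [-0.15, 0.31, -0.08], [-0.15, 0.3, -0.11], [-0.15, 0.29, -0.13], [-0.15, 0.28, -0.16], [-0.14, 0.26, -0.18], [-0.14, 0.25, -0.2], [-0.14, 0.23, -0.22]] [np.float64(0.084), np.float64(-0.006), np.float64(0.007)]
```

The rod stays at about 0.853 on release. Back to the handle.

>>> {"method": "apply_moves", "body": {"deltas": [[[-0.18,0.23,0.19],[0.084,-0.006,0.007],-0.15],[[-0.17,0.25,0.17],[0.084,-0.006,0.007],-0.15],[[-0.17,0.27,0.15],[0.084,-0.006,0.007],-0.15],[[-0.17,0.28,0.13],[0.084,-0.006,0.007],-0.15],[[-0.17,0.29,0.1],[0.084,-0.006,0.007],-0.15],[[-0.16,0.3,0.08],[0.084,-0.006,0.007],-0.15],[[-0.16,0.31,0.05],[0.084,-0.006,0.007],-0.15],[[-0.16,0.31,0.02],[0.084,-0.006,0.007],-0.15],[[-0.16,0.31,0],[0.084,-0.006,0.007],-0.15],[[-0.15,0.31,-0.03],[0.084,-0.006,0.007],-0.15],[[-0.15,0.31,-0.06],[0.084,-0.006,0.007],-0.15],[[-0.15,0.31,-0.08],[0.084,-0.006,0.007],-0.15]]}}

```text
time: 28.3
ee_pos: [598.2, -62.3, 313.6]
tool_rot: [0.857, 1.004, -0.304]
wrist_force: [0.9, 0.1, 0.4]
finger_gap: 36.0
```

>>> {"method": "apply_moves", "body": {"deltas": [[[-0.15,0.3,-0.11],[0.084,-0.006,0.007],-0.15],[[-0.15,0.29,-0.13],[0.084,-0.006,0.007],-0.15],[[-0.15,0.28,-0.16],[0.084,-0.006,0.007],-0.15],[[-0.14,0.26,-0.18],[0.084,-0.006,0.007],-0.15],[[-0.14,0.25,-0.2],[0.084,-0.006,0.007],-0.15],[[-0.14,0.23,-0.22],[0.084,-0.006,0.007],-0.15],[[0,0,0],[0,0,0],-0.15]]}}

```text
time: 28.88
ee_pos: [606.4, -0.6, 374.0]
tool_rot: [1.339, 0.877, -0.553]
wrist_force: [0.0, 0.9, 1.4]
finger_gap: 36.1
```

```bash
python3 - <<'E'
from h import *
info(); s,p,r=st(); im=imaging.camera('wrist'); cv2.imwrite('pics/w19.png',im[:,:,::-1])
g=R.from_rotvec([1.338,.879,-.558]); P=np.array([655.8,8.4,307.4])
print(r.inv().apply(P-p), np.degrees((r.inv()*g).as_rotvec()))
E
```

```text
t 28.88 q [-0.097 -0.032 -0.137  0.854  0.192  1.31 ] tcp [ 6.064e+02 -6.000e-01  3.740e+02] graspC [-38.9   3.3 389.3] toolx_c [ 0.595 -0.001 -0.803] tooly_c [ 0.803 -0.006  0.595] F_c [0.23 0.85 1.39] gap 36.1
[83.36399201  0.67967157  2.49188473] [ 0.07106394 -0.07988676 -0.28872747]
```

View pics/w19.png

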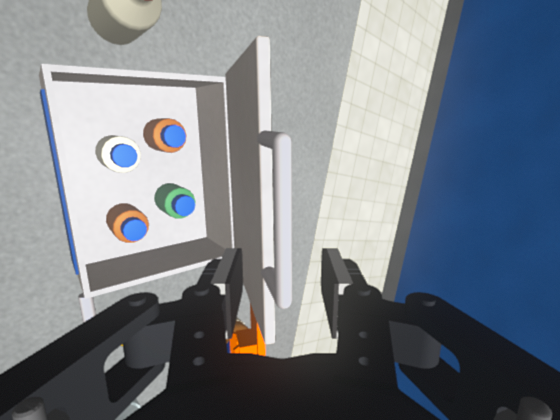

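>>> {"method": "apply_moves", "body": {"deltas": [[[0.3,0,0.01],[0,0,0],-0.15],[[0.3,0,0.01],[0,0,0],-0.15],[[0.3,0,0.01],[0,0,0],-0.15],[[0.3,0,0.01],[0,0,0],-0.15],[[0.3,0.01,0.01],[0,0,0],-0.15],[[0.3,0.01,0],[0,0,0],-0.15],[[0.28,0,0],[0,0,0],-0.15],[[0,0,0],[0,0,0],-1],[[0,0,0],[0,0,0],-1],[[0,0,0],[0,0,0],-1],[[0,0,0],[0,0,0],-1],[[0,0,0],[0,0,0],-1]], "force": 40}}

```text
time: 29.93
ee_pos: [654.3, 6.7, 304.8]
tool_rot: [1.338, 0.879, -0.558]
wrist_force: [3.1, 1.4, -7.7]
finger_gap: 10.4
```

>>> {"method": "apply_moves", "body": {"deltas": [[[-0.04,-0.14,0],[0,0,0],-1],[[-0.03,-0.15,0],[0,0,0],-1],[[-0.03,-0.14,0],[0,0,0],-1],[[-0.02,-0.14,0],[0,0,0],-1],[[-0.02,-0.15,0],[0,0,0],-1],[[-0.02,-0.14,0],[0,0,0],-1],[[-0.02,-0.15,0],[0,0,0],-1],[[-0.01,-0.15,0],[0,0,0],-1],[[-0.01,-0.14,0],[0,0,0],-1],[[0,-0.15,0],[0,0,0],-1],[[0,-0.15,0],[0,0,0],-1],[[0,-0.14,0],[0,0,0],-1]]}}

```text
time: 30.93
ee_pos: [596.4, -7.3, 272.2]
tool_rot: [1.339, 0.874, -0.555]
wrist_force: [8.4, -1.0, -8.1]
finger_gap: 10.4
```

```bash
python3 f.py
```

```text
t 30.93 q [-0.112 -0.006 -0.378  0.588  0.198  1.298] tcp [596.4  -7.3 272.2] graspC [-50.1  -0.8 287.5] toolx_c [ 0.595 -0.005 -0.803] tooly_c [ 0.803 -0.007  0.595] F_c [ 7.98 -2.87 -8.08] gap 10.4
r 235.24886542529484 th 0.8907297660479004 Ftan(up+) 1.122710072616211 Frad(out+) -11.300335267154306 qd 0.1806
```

>>> {"method": "apply_moves", "body": {"deltas": [[[0.015,-0.05,0],[0,0,0],-1],[[0.015,-0.05,0],[0,0,0],-1],[[0.01,-0.05,0],[0,0,0],-1],[[0,-0.05,0],[0,0,0],-1],[[0,0,0],[0,0,0],-1],[[0,0,0],[0,0,0],-1],[[0,0,0],[0,0,0],-1]]}}

```text
time: 31.52
ee_pos: [590.8, -8.6, 267.0]
tool_rot: [1.339, 0.874, -0.556]
wrist_force: [-4.0, -3.7, 7.2]
finger_gap: 10.4
```

```bash
python3 f.py|tail -1
```

```text
r 234.8973309693267 th 0.8576573076836574 Ftan(up+) 1.129812647150063 Frad(out+) 8.529689981962566 qd 0.0023
```

>>> {"method": "apply_moves", "body": {"deltas": [[[0.01,-0.04,0],[0,0,0],-1],[[0,-0.04,0],[0,0,0],-1],[[0,-0.04,0],[0,0,0],-1],[[0,0,0],[0,0,0],-1],[[0,0,0],[0,0,0],-1]]}}

```text
time: 31.93
ee_pos: [587.3, -9.5, 263.8]
tool_rot: [1.339, 0.874, -0.556]
wrist_force: [-5.5, -3.8, 6.9]
finger_gap: 10.5
```

```bash
python3 f.py|tail -1
```

```text
r 234.9620751888619 th 0.8371108340498431 Ftan(up+) 0.013155639834509113 Frad(out+) 9.278810456974881 qd 0.0022
```

>>> {"method": "apply_moves", "body": {"deltas": [[[-0.01,-0.04,0],[0,0,0],-1],[[0,-0.04,0],[0,0,0],-1],[[0,0,0],[0,0,0],-1],[[0,0,0],[0,0,0],-1]]}}

```text
time: 32.27
ee_pos: [584.6, -10.0, 261.5]
tool_rot: [1.339, 0.874, -0.556]
wrist_force: [-1.8, -5.5, 4.6]
finger_gap: 10.3
```

```bash
python3 f.py|tail -1
```

```text
r 235.03569328171696 th 0.8218009446875936 Ftan(up+) 0.8896684573858108 Frad(out+) 5.404092893667471 qd 0.0027
```

>>> {"method": "apply_moves", "body": {"deltas": [[[0,-0.04,0],[0,0,0],-1],[[0,-0.04,0],[0,0,0],-1],[[0,0,0],[0,0,0],-1],[[0,0,0],[0,0,0],-1]]}}

```text
time: 32.6
ee_pos: [583.7, -10.2, 261.0]
tool_rot: [1.339, 0.872, -0.552]
wrist_force: [3.6, -3.2, 4.9]
finger_gap: 10.6
```

```bash
python3 f.py|tail -1
```

```text
r 235.32366467751066 th 0.8174338819031073 Ftan(up+) 5.362938506082552 Frad(out+) 1.6274705155576166 qd 0.0013
```

>>> {"method": "apply_moves", "body": {"deltas": [[[0,-0.03,0],[0,0,0],-1],[[0,-0.03,0],[0,0,0],-1],[[0,0,0],[0,0,0],-1],[[0,0,0],[0,0,0],-1]]}}

```text
time: 32.93
ee_pos: [583.4, -10.3, 260.7]
tool_rot: [1.34, 0.87, -0.549]
wrist_force: [9.9, -2.7, 3.6]
finger_gap: 10.5
```

```bash
python3 f.py|tail -1
```

```text
r 235.38628962578264 th 0.8152820581010646 Ftan(up+) 8.985454375418845 Frad(out+) -3.5725739680971853 qd 0.0035
```

>>> {"method": "apply_moves", "body": {"deltas": [[[0,-0.03,0],[0,0,0],-1],[[0,0,0],[0,0,0],-1],[[0,0,0],[0,0,0],-1]]}}

```text
time: 33.18
ee_pos: [583.2, -10.3, 260.6]
tool_rot: [1.34, 0.869, -0.548]
wrist_force: [12.6, -2.1, 2.8]
finger_gap: 10.3
```

```bash
python3 f.py|tail -1
```

```text
r 235.40710430674068 th 0.8143378413464036 Ftan(up+) 10.478433551159476 Frad(out+) -6.100305767194337 qd 0.0012
```

```bash
python3 top.py 20 >/dev/null; python3 - <<'E'
from h import *
nn=np.array([-sy,cy,0])
for k in (9,12,13,14,17,18,20):
    im=cv2.imread(f'pics/t{k}.png'); hsv=cv2.cvtColor(im,cv2.COLOR_BGR2HSV); m=cv2.inRange(hsv,(18,60,70),(36,255,255))
    m[:, :355]=0; m[:,385:]=0; m[:180]=0;m[220:]=0
    w=np.clip(hsv[:,:,1].astype(float)-60,0,None)*(m>0)
    ys,xs=np.nonzero(m); ww=w[ys,xs]; c=np.array([(xs*ww).sum(),(ys*ww).sum()])/ww.sum()
    o,d=ray('top',c); t=(-172-((o-np.r_[O,0])@nn))/(d@nn); L=C(o+t*d)-np.array([-93.5,-172,85]); print(k,c.round(2),len(xs),np.arctan2(L[2],L[0]).round(4))
o=np.zeros((450,800,3),'uint8')
b=cv2.imread('pics/t20.png')[130:220,330:410]; a=cv2.imread('pics/s20.png')[80:170,265:345]
o[:450,:400]=cv2.resize(a,(400,450),interpolation=cv2.INTER_CUBIC); o[:450,400:]=cv2.resize(b,(400,450),interpolation=cv2.INTER_CUBIC); cv2.imwrite('pics/z20.png',o)
E
```

```text
9 [369.28 195.73] 71 0.9075
12 [369.25 195.69] 71 0.9047
13 [369.25 195.64] 73 0.9046
14 [369.23 195.53] 74 0.9026
17 [369.52 192.63] 43 0.9342
18 [368.99 195.26] 75 0.8732
20 [368.99 195.25] 73 0.8734
```

View pics/z20.png

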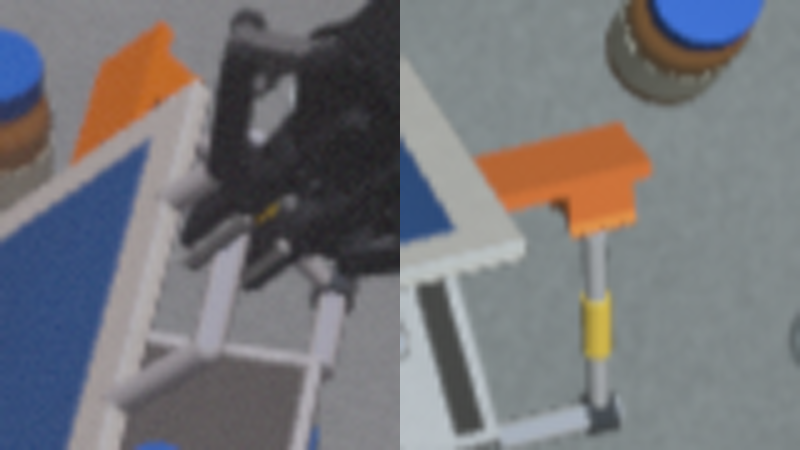

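```bash
cat > lid.py <<'E'
from h import *
import sys
nn=np.array([-sy,cy,0])
for k in sys.argv[1:]:
  for n,f in (('top','t'),('side','s')):
    im=cv2.imread(f'pics/{f}{k}.png'); hsv=cv2.cvtColor(im,cv2.COLOR_BGR2HSV); m=cv2.inRange(hsv,(105,120,40),(130,255,255))
    nl,lab,stt,ce=cv2.connectedComponentsWithStats(m)
    cx,cy_=(292,185) if n=='top' else (265,170)
    i=min([j for j in range(1,nl) if stt[j,4]>1500],key=lambda j:np.hypot(ce[j][0]-cx,ce[j][1]-cy_))
    c=cv2.findContours((lab==i).astype('uint8'),cv2.RETR_EXTERNAL,cv2.CHAIN_APPROX_NONE)[0][0]
    hull=cv2.convexHull(c)
    ap=cv2.approxPolyDP(hull,0.04*cv2.arcLength(hull,True),True)[:,0]
    for q in ap:
      best=None
      for y in (97,-97):
        o,d=ray(n,q); t=(y-((o-np.r_[O,0])@nn))/(d@nn); L=C(o+t*d)-np.array([95,y,100]); r=np.hypot(L[0],L[2])
        b=(abs(r-164.9),y,r,np.arctan2(L[2],-L[0])-np.arctan(5/164.9))
        if best is None or b<best: best=b
      if best[0]<25: print(k,n,q,'y',best[1],'r %.1f th %.3f'%best[2:])
E
python3 lid.py 0 11 13 20
```

```text
[ WARN:0@0.406] global loadsave.cpp:275 findDecoder imread_('pics/t0.png'): can't open/read file: check file path/integrity
Traceback (most recent call last):
  File "lid.py", line 6, in <module>
    im=cv2.imread(f'pics/{f}{k}.png'); hsv=cv2.cvtColor(im,cv2.COLOR_BGR2HSV); m=cv2.inRange(hsv,(105,120,40),(130,255,255))
                                           ~~~~~~~~~~~~^^^^^^^^^^^^^^^^^^^^^^
cv2.error: OpenCV(4.12.0) /io/opencv/modules/imgproc/src/color.cpp:199: error: (-215:Assertion failed) !_src.empty() in function 'cvtColor'
```

```bash
cp pics/side0.png pics/s0.png; cp pics/top0.png pics/t0.png; python3 lid.py 0 11 13 20
```

```text
0 top [339 210] y -97 r 166.9 th 0.036
0 top [260 229] y 97 r 164.5 th -0.015
0 side [318 154] y -97 r 164.1 th -0.004
0 side [303 223] y 97 r 164.9 th 0.002
11 top [338 168] y -97 r 165.4 th 0.942
11 top [252 190] y 97 r 164.6 th -1.399
11 side [286 106] y -97 r 159.5 th 0.943
11 side [266 175] y 97 r 163.0 th 0.947
13 top [339 174] y -97 r 166.8 th 0.861
13 top [251 196] y 97 r 140.8 th 0.748
13 side [292 110] y -97 r 160.3 th 0.847
13 side [273 179] y 97 r 164.2 th 0.853
20 top [339 174] y -97 r 166.8 th 0.861
20 top [251 197] y 97 r 158.9 th 0.809
20 side [293 110] y -97 r 162.0 th 0.839
20 side [274 179] y 97 r 165.8 th 0.846
```

The rod hasn't shifted and the lid is at about 0.845, with the ball on the rim. I'll press slightly more, well under the 17 N limit, and watch for creep.

>>> {"method": "apply_moves", "body": {"deltas": [[[0.01,-0.03,0],[0,0,0],-1],[[0,0,0],[0,0,0],-1],[[0,0,0],[0,0,0],-1],[[0,0,0],[0,0,0],-1],[[0,0,0],[0,0,0],-1],[[0,0,0],[0,0,0],-1]]}}

```text
time: 33.78
ee_pos: [583.2, -10.3, 260.5]
tool_rot: [1.34, 0.868, -0.546]
wrist_force: [13.1, -1.2, 2.7]
finger_gap: 10.2
```

```bash
python3 f.py|tail -1; python3 -c "
from h import *
s=manip.read_state();print(s['wrist_force'],s['wrist_torque'],s['effort'])"
```

```text
r 235.39606860757468 th 0.8137061554447811 Ftan(up+) 10.924096176454395 Frad(out+) -6.543034817335864 qd 0.0022
[13.06154196 -1.20797187  2.74704814] [-0.23476144 -2.080623   -0.44967494] [  0.49868256 -25.31827569  20.03659129   0.72415743   0.66700844
   0.04823701]
```

>>> {"method": "apply_moves", "body": {"deltas": [[[0.01,-0.03,0],[0,0,0],-1],[[0,0,0],[0,0,0],-1],[[0,0,0],[0,0,0],-1],[[0,0,0],[0,0,0],-1]]}}

```text
time: 34.12
ee_pos: [583.1, -10.3, 260.5]
tool_rot: [1.34, 0.866, -0.544]
wrist_force: [13.6, -1.2, 4.5]
finger_gap: 10.7
```

```bash
python3 f.py|tail -1; python3 top.py 21 >/dev/null; python3 - <<'E'
from h import *
for k in (18,20,21):
    im=cv2.imread(f'pics/t{k}.png'); hsv=cv2.cvtColor(im,cv2.COLOR_BGR2HSV); m=cv2.inRange(hsv,(18,60,70),(36,255,255))
    m[:, :355]=0; m[:,385:]=0; m[:180]=0;m[220:]=0
    w=np.clip(hsv[:,:,1].astype(float)-60,0,None)*(m>0)
    ys,xs=np.nonzero(m); ww=w[ys,xs]; print(k,(xs*ww).sum()/ww.sum(),(ys*ww).sum()/ww.sum())
E
```

```text
r 235.39580438778972 th 0.8130870089353461 Ftan(up+) 12.482867629227558 Frad(out+) -5.588877802905063 qd 0.0014
18 368.9920424403183 195.25577870405456
20 368.99335737331563 195.25052192066806
21 368.99240410178504 195.24648689707558
```

The force is 12.5 N and the rod still doesn't move. Comparing the two tries, lowering the rod by about 2.7 mm at its tip let the lid sink 1.5 mm deeper at the socket. So the ball is still on the same flank and the rod is still a bit too high. I'll back off and lower it by about another 0.02 rad.

>>> {"method": "apply_moves", "body": {"deltas": [[[-0.01,0.12,0],[0,0,0],-1],[[-0.01,0.17,0],[0,0,0],-1],[[-0.01,0.16,0],[0,0,0],-1],[[0,0.16,0],[0,0,0],-1],[[0,0.16,0],[0,0,0],-1],[[0,0.16,0],[0,0,0],-1],[[0.01,0.16,0],[0,0,0],-1],[[0.01,0.16,0],[0,0,0],-1],[[0.01,0.16,0],[0,0,0],-1],[[0.02,0.16,0],[0,0,0],-1],[[0.02,0.16,0],[0,0,0],-1],[[0.03,0.16,0],[0,0,0],-1]]}}

```text
time: 35.22
ee_pos: [637.3, 2.7, 297.0]
tool_rot: [1.339, 0.878, -0.558]
wrist_force: [-6.3, -3.9, 8.3]
finger_gap: 10.5
```

>>> {"method": "apply_moves", "body": {"deltas": [[[0.03,0.16,0],[0,0,0],-1],[[0.04,0.16,0],[0,0,0],-1],[[0.04,0.15,0],[0,0,0],-1],[[0,0.04,0],[0,0,0],-1],[[0,0,0],[0,0,0],-1]]}}

```text
time: 35.63
ee_pos: [656.5, 7.3, 305.2]
tool_rot: [1.339, 0.878, -0.557]
wrist_force: [-1.6, -2.5, 4.8]
finger_gap: 10.8
```

```bash
python3 f.py
```

```text
t 35.63 q [-0.069  0.092 -0.184  0.681  0.174  1.333] tcp [656.5   7.3 305.2] graspC [ 11.8  -0.4 320.5] toolx_c [ 0.592 -0.002 -0.806] tooly_c [ 0.806 -0.008  0.592] F_c [-2.17 -2.1   4.82] gap 10.8
r 232.40881475478113 th 1.1915228134915357 Ftan(up+) -0.23154667175734658 Frad(out+) 5.282339392204825 qd 0.0149
```

>>> {"method": "apply_moves", "body": {"deltas": [[[0,0,0],[0,0,0],-0.15],[[0,0,0],[0,0,0],-0.15],[[0,0,0],[0,0,0],-0.15],[[-0.2,0,0],[0,0,0],-0.15],[[-0.5,0,0],[0,0,0],-0.15],[[-0.7,0,0],[0,0,0],-0.15],[[-0.7,0,0],[0,0,0],-0.15],[[0,0,0],[0,0,0],-0.15]]}}

```text
time: 36.3
ee_pos: [608.3, -4.3, 380.4]
tool_rot: [1.34, 0.869, -0.55]
wrist_force: [-0.2, -0.5, 1.3]
finger_gap: 36.1
```

>>> {"method": "apply_moves", "body": {"deltas": [[[0.16,-0.23,0.24],[-0.084,0.006,-0.007],-0.1],[[0.16,-0.25,0.22],[-0.084,0.006,-0.007],-0.1],[[0.16,-0.27,0.2],[-0.084,0.006,-0.007],-0.1],[[0.17,-0.28,0.17],[-0.084,0.006,-0.007],-0.1],[[0.17,-0.29,0.15],[-0.084,0.006,-0.007],-0.1],[[0.17,-0.3,0.12],[-0.084,0.006,-0.007],-0.1],[[0.17,-0.31,0.1],[-0.084,0.006,-0.007],-0.1],[[0.17,-0.32,0.07],[-0.084,0.006,-0.007],-0.1],[[0.17,-0.32,0.04],[-0.084,0.006,-0.007],-0.1],[[0.17,-0.33,0.02],[-0.084,0.006,-0.007],-0.1],[[0.18,-0.32,-0.01],[-0.084,0.006,-0.007],-0.1],[[0.18,-0.32,-0.04],[-0.084,0.006,-0.007],-0.1]]}}

```text
time: 37.3
ee_pos: [592.2, -124.7, 243.9]
tool_rot: [0.355, 1.071, -0.047]
wrist_force: [-0.5, -0.1, -0.8]
finger_gap: 38.6
```

>>> {"method": "apply_moves", "body": {"deltas": [[[0.18,-0.32,-0.06],[-0.084,0.006,-0.007],-0.1],[[0.18,-0.31,-0.09],[-0.084,0.006,-0.007],-0.1],[[0.19,-0.3,-0.12],[-0.084,0.006,-0.007],-0.1],[[0.19,-0.28,-0.14],[-0.084,0.006,-0.007],-0.1],[[0.19,-0.27,-0.16],[-0.084,0.006,-0.007],-0.1],[[0.2,-0.25,-0.18],[-0.084,0.006,-0.007],-0.1],[[0,0,0],[0,0,0],-0.1]]}}

```text
time: 37.88
ee_pos: [583.1, -185.7, 177.7]
tool_rot: [-0.139, 1.089, 0.2]
wrist_force: [-0.6, -0.6, -0.1]
finger_gap: 38.4
```

```bash
python3 top.py 22; python3 tip2.py 22; python3 - <<'E'
from h import *
s,p,r=st()
im=imaging.camera('wrist'); cv2.imwrite('pics/w22.png',im[:,:,::-1])
g=R.from_rotvec([-.14,1.087,.197]); P=np.array([627.8,-175.4,109.7]); print(r.inv().apply(P-p),np.degrees((r.inv()*g).as_rotvec()))
E
```

```text
t 37.88 q [-0.446  0.224 -0.275  0.682  0.28  -0.625] tcp [ 583.1 -185.7  177.7] graspC [-101.5 -171.2  194.6] toolx_c [ 0.458 -0.013 -0.889] tooly_c [ 0.001  1.    -0.014] F_c [-0.72 -0.41 -0.15] gap 38.4
217.2979404458821 0.4221347235551821
22 [[298.72, 102.17], np.float64(0.8461), np.float64(127.4), [368.21, 171.82], np.float64(0.8593), np.float64(126.2)]
[83.02425544  0.4551005   7.0445205 ] [-0.06300398  0.11083663 -0.12399279]
```

View pics/w22.png

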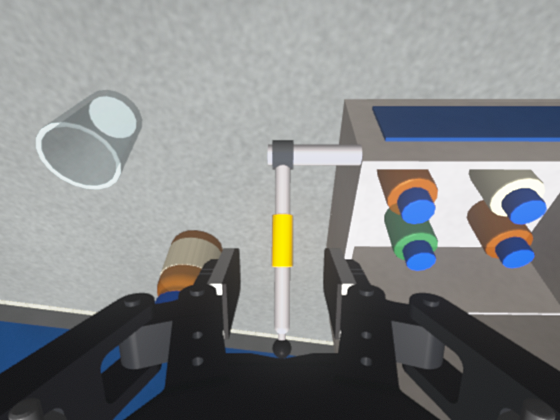

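```bash
python3 - <<'E'
from h import *
s,p,r=st(); m=imaging.camera_model('wrist'); M=np.array(m['mount']); K=m['mtx']
def pr(P,dz=0):
    Q=r.inv().apply(P-p); c=np.linalg.inv(M)@np.r_[Q,1]; u=K@c[:3]; return (u[:2]/u[2]).round(1)
for a in (.82,.84,.86,.88):
    print(a,'pivot',pr(W(-93.5,-172,85)),'sleeve ends',pr(W(-93.5+41*np.cos(a),-172,85+41*np.sin(a))),pr(W(-93.5+75*np.cos(a),-172,85+75*np.sin(a))),'tip',pr(W(-93.5+127.3*np.cos(a),-172,85+127.3*np.sin(a))), 'tip131',pr(W(-93.5+131.3*np.cos(a),-172,85+131.3*np.sin(a))))
im=cv2.imread('pics/w22.png'); hsv=cv2.cvtColor(im,cv2.COLOR_BGR2HSV); y=cv2.inRange(hsv,(20,150,100),(35,255,255)); ys,xs=np.nonzero(y); print('sleeve rows',ys.min(),ys.max(),xs.mean())
print('col282 val',[(i,int(im[i,282].max())) for i in list(range(136,172,2))+list(range(326,362,2))])
E
```

```text
0.82 pivot [281.1 150.8] sleeve ends [280.5 211.5] [279.9 263.2] tip [279.1 345.3] tip131 [279.  351.7]
0.84 pivot [281.1 150.8] sleeve ends [280.5 211.4] [279.9 263.4] tip [279.  346.6] tip131 [279.  353.1]
0.86 pivot [281.1 150.8] sleeve ends [280.4 211.3] [279.9 263.5] tip [279.  347.8] tip131 [278.9 354.4]
0.88 pivot [281.1 150.8] sleeve ends [280.4 211.1] [279.8 263.6] tip [278.9 349. ] tip131 [278.8 355.7]
sleeve rows 214 266 281.8204121687929
col282 val [(136, 179), (138, 180), (140, 98), (142, 77), (144, 86), (146, 94), (148, 101), (150, 106), (152, 112), (154, 114), (156, 115), (158, 114), (160, 115), (162, 112), (164, 139), (166, 232), (168, 230), (170, 229), (326, 228), (328, 233), (330, 237), (332, 238), (334, 227), (336, 227), (338, 232), (340, 121), (342, 41), (344, 45), (346, 47), (348, 53), (350, 57), (352, 76), (354, 72), (356, 55), (358, 46), (360, 39)]
```

>>> {"method": "apply_moves", "body": {"deltas": [[[0.35,0.01,0.04],[0,0,0],-0.1],[[0.35,0,0.04],[0,0,0],-0.1],[[0.35,0,0.04],[0,0,0],-0.1],[[0.35,0,0.04],[0,0,0],-0.1],[[0.35,0,0.02],[0,0,0],-0.1],[[0.33,0,0],[0,0,0],-0.1],[[0,0,0],[0,0,0],-1],[[0,0,0],[0,0,0],-1],[[0,0,0],[0,0,0],-1],[[0.02,0,0.01],[0,0,0],-1],[[0,0,0],[0,0,0],-1],[[0,0,0],[0,0,0],-1]], "force": 40}}

```text
time: 39.03
ee_pos: [628.8, -175.2, 110.3]
tool_rot: [-0.14, 1.084, 0.199]
wrist_force: [-3.1, 1.8, 1.7]
finger_gap: 12.4
```

```bash
python3 top.py 23; python3 tip2.py 23
```

```text
t 39.03 q [-0.392  0.362 -0.285  0.516  0.261 -0.573] tcp [ 628.8 -175.2  110.3] graspC [ -54.7 -171.5  127.1] toolx_c [ 0.462 -0.014 -0.887] tooly_c [ 0.001  1.    -0.016] F_c [-2.64  2.52  1.69] gap 12.4
152.9397957349322 0.14115222603138813
23 [[298.56, 102.34], np.float64(0.8411), np.float64(127.2), [368.14, 171.62], np.float64(0.8557), np.float64(126.5)]
```

>>> {"method": "apply_moves", "body": {"deltas": [[[0.025,0,0.01],[0,0,0],-1],[[0,0,0],[0,0,0],-1],[[0,0,0],[0,0,0],-1]]}}

```text
time: 39.38
ee_pos: [629.7, -175.1, 109.4]
tool_rot: [-0.14, 1.084, 0.2]
wrist_force: [-4.0, 3.4, 3.8]
finger_gap: 12.5
```

```bash
python3 top.py 24 >/dev/null; python3 tip2.py 24
```

```text
24 [[297.55, 102.84], np.float64(0.8185), np.float64(127.3), [367.7, 170.84], np.float64(0.8323), np.float64(126.6)]
```

>>> {"method": "apply_moves", "body": {"deltas": [[[-0.015,0,-0.005],[0,0,0],-1],[[0,0,0],[0,0,0],-1],[[0,0,0],[0,0,0],-1]]}}

```text
time: 39.73
ee_pos: [629.5, -175.1, 109.6]
tool_rot: [-0.141, 1.084, 0.2]
wrist_force: [-3.5, 4.4, 1.9]
finger_gap: 12.8
```

```bash
python3 top.py 25 >/dev/null; python3 tip2.py 25
```

```text
25 [[297.87, 102.72], np.float64(0.825), np.float64(127.2), [367.82, 171.1], np.float64(0.8388), np.float64(126.5)]
```

>>> {"method": "apply_moves", "body": {"deltas": [[[0,0,0],[0,0,0],-0.1],[[0,0,0],[0,0,0],-0.1],[[0,0,0],[0,0,0],-0.1],[[-0.3,0,0],[0,0,0],-0.1],[[-0.6,0,0],[0,0,0],-0.1],[[-0.8,0,0],[0,0,0],-0.1],[[-0.8,0,0],[0,0,0],-0.1]]}}

```text
time: 40.42
ee_pos: [583.2, -184.9, 198.9]
tool_rot: [-0.141, 1.085, 0.199]
wrist_force: [0.3, -0.1, 0.4]
finger_gap: 38.6
```

>>> {"method": "apply_moves", "body": {"deltas": [[[-0.18,0.23,0.19],[0.084,-0.006,0.007],-0.15],[[-0.17,0.25,0.17],[0.084,-0.006,0.007],-0.15],[[-0.17,0.27,0.15],[0.084,-0.006,0.007],-0.15],[[-0.17,0.28,0.13],[0.084,-0.006,0.007],-0.15],[[-0.17,0.29,0.1],[0.084,-0.006,0.007],-0.15],[[-0.16,0.3,0.08],[0.084,-0.006,0.007],-0.15],[[-0.16,0.31,0.05],[0.084,-0.006,0.007],-0.15],[[-0.16,0.31,0.02],[0.084,-0.006,0.007],-0.15],[[-0.16,0.31,0],[0.084,-0.006,0.007],-0.15],[[-0.15,0.31,-0.03],[0.084,-0.006,0.007],-0.15],[[-0.15,0.31,-0.06],[0.084,-0.006,0.007],-0.15],[[-0.15,0.31,-0.08],[0.084,-0.006,0.007],-0.15]]}}

```text
time: 41.42
ee_pos: [598.6, -64.0, 315.5]
tool_rot: [0.857, 0.999, -0.304]
wrist_force: [0.3, -0.2, 1.5]
finger_gap: 36.2
```

>>> {"method": "apply_moves", "body": {"deltas": [[[-0.15,0.3,-0.11],[0.084,-0.006,0.007],-0.15],[[-0.15,0.29,-0.13],[0.084,-0.006,0.007],-0.15],[[-0.15,0.28,-0.16],[0.084,-0.006,0.007],-0.15],[[-0.14,0.26,-0.18],[0.084,-0.006,0.007],-0.15],[[-0.14,0.25,-0.2],[0.084,-0.006,0.007],-0.15],[[-0.14,0.23,-0.22],[0.084,-0.006,0.007],-0.15],[[0,0,0],[0,0,0],-0.15]]}}

```text
time: 42.0
ee_pos: [606.5, -2.2, 375.7]
tool_rot: [1.34, 0.872, -0.551]
wrist_force: [0.5, 0.2, -0.1]
finger_gap: 36.5
```

```bash
python3 top.py 26; python3 tip2.py 26;  python3 - <<'E'
from h import *
s,p,r=st()
g=R.from_rotvec([1.339,.878,-.557]); P=np.array([656.5,7.3,305.2])
print(r.inv().apply(P-p), np.degrees((r.inv()*g).as_rotvec()))
E
```

```text
t 42.00 q [-0.1   -0.034 -0.137  0.853  0.193  1.308] tcp [606.5  -2.2 375.7] graspC [-39.2   1.8 391. ] toolx_c [ 0.598 -0.003 -0.801] tooly_c [ 0.801 -0.006  0.598] F_c [ 0.52  0.03 -0.07] gap 36.5
316.0652370250828 1.1264334877018325
26 [[297.86, 102.76], np.float64(0.8243), np.float64(127.1), [367.81, 171.09], np.float64(0.8384), np.float64(126.5)]
[85.17019465  1.54169833  0.87818321] [ 0.2096984   0.06451326 -0.13991636]
```

>>> {"method": "apply_moves", "body": {"deltas": [[[0.3,0.01,0],[0,0,0],-0.15],[[0.3,0.01,0],[0,0,0],-0.15],[[0.3,0.01,0],[0,0,0],-0.15],[[0.3,0.01,0],[0,0,0],-0.15],[[0.3,0,0],[0,0,0],-0.15],[[0.3,0,0],[0,0,0],-0.15],[[0.3,0,0],[0,0,0],-0.15],[[0,0,0],[0,0,0],-1],[[0,0,0],[0,0,0],-1],[[0,0,0],[0,0,0],-1],[[0,0,0],[0,0,0],-1]], "force": 40}}

```text
time: 43.02
ee_pos: [655.1, 8.1, 303.7]
tool_rot: [1.338, 0.879, -0.558]
wrist_force: [2.9, -0.0, -7.7]
finger_gap: 10.5
```

>>> {"method": "apply_moves", "body": {"deltas": [[[-0.03,-0.14,0],[0,0,0],-1],[[-0.03,-0.15,0],[0,0,0],-1],[[-0.03,-0.15,0],[0,0,0],-1],[[-0.02,-0.15,0],[0,0,0],-1],[[-0.02,-0.15,0],[0,0,0],-1],[[-0.02,-0.15,0],[0,0,0],-1],[[-0.01,-0.16,0],[0,0,0],-1],[[-0.01,-0.16,0],[0,0,0],-1],[[0,-0.16,0],[0,0,0],-1],[[0,-0.16,0],[0,0,0],-1],[[0,-0.16,0],[0,0,0],-1],[[0.01,-0.14,0],[0,0,0],-1]]}}

```text
time: 44.02
ee_pos: [595.1, -6.3, 269.3]
tool_rot: [1.339, 0.872, -0.554]
wrist_force: [-3.0, -2.7, 6.7]
finger_gap: 10.5
```

```bash
python3 f.py
```

```text
t 44.02 q [-0.111 -0.007 -0.389  0.577  0.197  1.299] tcp [595.1  -6.3 269.3] graspC [-51.2   0.5 284.5] toolx_c [ 0.597 -0.005 -0.802] tooly_c [ 0.802 -0.007  0.597] F_c [-3.5  -1.95  6.66] gap 10.5
r 233.61463169764568 th 0.8789159374775718 Ftan(up+) 1.5545919485947821 Frad(out+) 7.354671488743886 qd 0.1772
```

>>> {"method": "apply_moves", "body": {"deltas": [[[-0.01,-0.06,0],[0,0,0],-1],[[0,-0.06,0],[0,0,0],-1],[[0,-0.06,0],[0,0,0],-1],[[0.01,-0.06,0],[0,0,0],-1],[[0,-0.06,0],[0,0,0],-1],[[0,0,0],[0,0,0],-1],[[0,0,0],[0,0,0],-1],[[0,0,0],[0,0,0],-1]]}}

```text
time: 44.68
ee_pos: [584.9, -8.6, 259.7]
tool_rot: [1.338, 0.876, -0.558]
wrist_force: [-2.9, -5.4, 4.6]
finger_gap: 10.4
```

```bash
cat >> f.py <<'E'
b=C(np.array([584.6,-10.0,261.5])); c=C(p); d=c-b; print('below attempt-2 contact (mm along -tool y): %.2f'%(-(.802*d[0]+.597*d[2])))
E
python3 f.py|tail -2
```

```text
r 233.31272648300458 th 0.8187949264196763 Ftan(up+) 0.19536242859816394 Frad(out+) 6.1234878553120575 qd 0.0022
below attempt-2 contact (mm along -tool y): 0.57
```

>>> {"method": "apply_moves", "body": {"deltas": [[[0,-0.05,0],[0,0,0],-1],[[0,-0.05,0],[0,0,0],-1],[[0,0,0],[0,0,0],-1],[[0,0,0],[0,0,0],-1]]}}

```text
time: 45.02
ee_pos: [582.7, -9.2, 257.6]
tool_rot: [1.338, 0.875, -0.556]
wrist_force: [1.7, -4.4, 0.7]
finger_gap: 10.4
```

```bash
python3 f.py|tail -2
```

```text
r 233.41808356783997 th 0.8054040734296061 Ftan(up+) 0.9526067184586242 Frad(out+) 0.10775957027909251 qd 0.0032
below attempt-2 contact (mm along -tool y): 3.65
```

This is deeper than before and still free, so the direction was right. Continue.

>>> {"method": "apply_moves", "body": {"deltas": [[[0,-0.04,0],[0,0,0],-1],[[0.005,-0.04,0],[0,0,0],-1],[[0,0,0],[0,0,0],-1],[[0,0,0],[0,0,0],-1]]}}

```text
time: 45.35
ee_pos: [581.5, -9.5, 256.5]
tool_rot: [1.339, 0.873, -0.554]
wrist_force: [6.2, -3.1, 1.1]
finger_gap: 10.5
```

```bash
python3 f.py|tail -2
```

```text
r 233.4584907394054 th 0.7977745354018368 Ftan(up+) 4.62268472112211 Frad(out+) -2.92472235442391 qd 0.003
below attempt-2 contact (mm along -tool y): 5.38
```

>>> {"method": "apply_moves", "body": {"deltas": [[[0.005,-0.04,0],[0,0,0],-1],[[0,-0.02,0],[0,0,0],-1],[[0,0,0],[0,0,0],-1],[[0,0,0],[0,0,0],-1]]}}

```text
time: 45.68
ee_pos: [580.5, -9.7, 255.6]
tool_rot: [1.339, 0.872, -0.552]
wrist_force: [8.9, -2.5, -1.2]
finger_gap: 10.2
```

```bash
python3 f.py|tail -2
```

```text
r 233.5266817451681 th 0.7919569099589885 Ftan(up+) 4.890620908253157 Frad(out+) -6.5516082739123105 qd 0.0021
below attempt-2 contact (mm along -tool y): 6.70
```

>>> {"method": "apply_moves", "body": {"deltas": [[[0.01,-0.03,0],[0,0,0],-1],[[0.01,-0.03,0],[0,0,0],-1],[[0,0,0],[0,0,0],-1],[[0,0,0],[0,0,0],-1]]}}

```text
time: 46.02
ee_pos: [578.9, -10.1, 254.0]
tool_rot: [1.339, 0.872, -0.552]
wrist_force: [4.8, -3.4, 2.6]
finger_gap: 10.4
```

```bash
python3 f.py|tail -2
```

```text
r 233.524073773073 th 0.7821761653500807 Ftan(up+) 4.582203924692003 Frad(out+) -0.9285968624920327 qd 0.0023
below attempt-2 contact (mm along -tool y): 8.95
```

>>> {"method": "apply_moves", "body": {"deltas": [[[0.005,-0.03,0],[0,0,0],-1],[[0,0,0],[0,0,0],-1],[[0,0,0],[0,0,0],-1]]}}

```text
time: 46.27
ee_pos: [577.9, -10.3, 253.0]
tool_rot: [1.339, 0.872, -0.553]
wrist_force: [5.0, -4.4, 2.5]
finger_gap: 10.6
```

```bash
python3 f.py|tail -2
```

```text
r 233.53042690527258 th 0.7761067221396342 Ftan(up+) 4.450992222908878 Frad(out+) -1.0326439030324712 qd 0.0019
below attempt-2 contact (mm along -tool y): 10.36
```

>>> {"method": "apply_moves", "body": {"deltas": [[[0.005,-0.03,0],[0,0,0],-1],[[0.005,-0.03,0],[0,0,0],-1],[[0,0,0],[0,0,0],-1],[[0,0,0],[0,0,0],-1]]}}

```text
time: 46.6
ee_pos: [575.3, -10.9, 250.5]
tool_rot: [1.339, 0.873, -0.555]
wrist_force: [1.3, -4.7, 3.9]
finger_gap: 10.1
```

```bash
python3 f.py|tail -2
```

```text
r 233.77301098700738 th 0.7608386594062436 Ftan(up+) 2.9635438561310985 Frad(out+) 2.574748388523915 qd 0.0029
below attempt-2 contact (mm along -tool y): 13.96
```

>>> {"method": "apply_moves", "body": {"deltas": [[[0.005,-0.03,0],[0,0,0],-1],[[0.005,-0.03,0],[0,0,0],-1],[[0,0,0],[0,0,0],-1],[[0,0,0],[0,0,0],-1]]}}

```text
time: 46.93
ee_pos: [572.9, -11.5, 247.9]
tool_rot: [1.339, 0.874, -0.557]
wrist_force: [-0.1, -5.7, 4.3]
finger_gap: 10.6
```

```bash
python3 f.py|tail -2
```

```text
r 233.79888583853165 th 0.7454026002475328 Ftan(up+) 2.2224968562998457 Frad(out+) 3.996071242441022 qd 0.003
below attempt-2 contact (mm along -tool y): 17.55
```

>>> {"method": "apply_moves", "body": {"deltas": [[[0.005,-0.03,0],[0,0,0],-1],[[0.005,-0.03,0],[0,0,0],-1],[[0,0,0],[0,0,0],-1],[[0,0,0],[0,0,0],-1]]}}

```text
time: 47.27
ee_pos: [570.2, -12.0, 244.7]
tool_rot: [1.338, 0.877, -0.559]
wrist_force: [0.1, -5.7, 1.5]
finger_gap: 10.8
```

```bash
python3 f.py|tail -2
```

```text
r 233.6202624511343 th 0.727778031751535 Ftan(up+) 0.30260619748820883 Frad(out+) 1.9132568581762122 qd 0.0041
below attempt-2 contact (mm along -tool y): 21.61
```

>>> {"method": "apply_moves", "body": {"deltas": [[[0.005,-0.03,0],[0,0,0],-1],[[0.005,-0.03,0],[0,0,0],-1],[[0,0,0],[0,0,0],-1],[[0,0,0],[0,0,0],-1]]}}

```text
time: 47.6
ee_pos: [568.1, -12.5, 242.2]
tool_rot: [1.338, 0.877, -0.561]
wrist_force: [-0.2, -6.0, 0.1]
finger_gap: 10.7
```

```bash
python3 f.py|tail -2
```

```text
r 233.66124168754078 th 0.7138003952410514 Ftan(up+) -0.9260293081731062 Frad(out+) 1.2295646998277379 qd 0.0021
below attempt-2 contact (mm along -tool y): 24.84
```

```bash
python3 top.py 27 >/dev/null; python3 lid.py 27; python3 - <<'E'
from h import *
for k in (26,27):
    im=cv2.imread(f'pics/t{k}.png'); hsv=cv2.cvtColor(im,cv2.COLOR_BGR2HSV); m=cv2.inRange(hsv,(18,60,70),(36,255,255))
    m[:, :355]=0; m[:,385:]=0; m[:180]=0;m[225:]=0
    w=np.clip(hsv[:,:,1].astype(float)-60,0,None)*(m>0)
    ys,xs=np.nonzero(m); ww=w[ys,xs]; print(k,(xs*ww).sum()/ww.sum(),(ys*ww).sum()/ww.sum())
o=np.zeros((450,800,3),'uint8')
b=cv2.imread('pics/t27.png')[130:220,330:410]; a=cv2.imread('pics/s27.png')[80:170,265:345]
o[:450,:400]=cv2.resize(a,(400,450),interpolation=cv2.INTER_CUBIC); o[:450,400:]=cv2.resize(b,(400,450),interpolation=cv2.INTER_CUBIC); cv2.imwrite('pics/z27.png',o)
E
```

```text
27 top [340 181] y -97 r 168.3 th 0.761
27 side [298 115] y -97 r 160.8 th 0.740
27 side [281 183] y 97 r 168.6 th 0.755
26 368.8420957868203 194.79276197335253
27 368.7800212539851 194.63478568898336
```

View pics/z27.png

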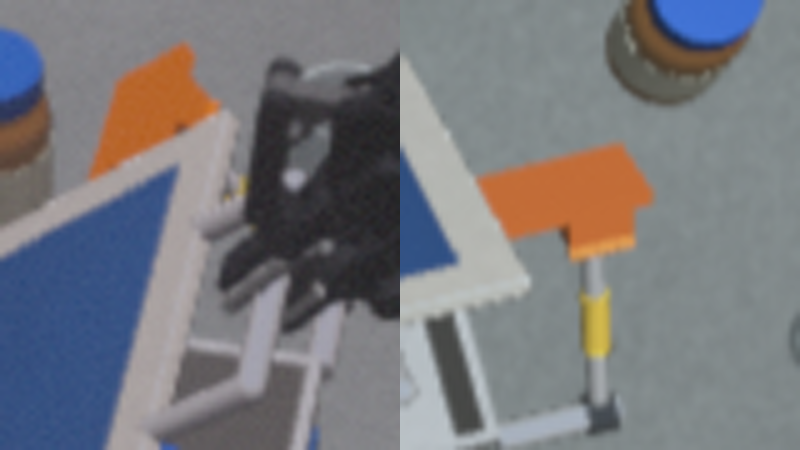

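The rod is inside the socket and the lid is at about 0.75 rad, past the nubs. Go on to the floor.

>>> {"method": "apply_moves", "body": {"deltas": [[[0.005,-0.03,0],[0,0,0],-1],[[0.005,-0.03,0],[0,0,0],-1],[[0,0,0],[0,0,0],-1],[[0,0,0],[0,0,0],-1]]}}

```text
time: 48.03
ee_pos: [566.7, -12.9, 240.7]
tool_rot: [1.338, 0.877, -0.56]
wrist_force: [1.3, -6.3, -0.6]
finger_gap: 10.6
```

```bash
python3 f.py|tail -2
```

```text
r 233.71874049314732 th 0.7049139116753795 Ftan(up+) -0.5622918908881257 Frad(out+) -0.30384118874984223 qd 0.0017
below attempt-2 contact (mm along -tool y): 26.87
```

>>> {"method": "apply_moves", "body": {"deltas": [[[0.005,-0.03,0],[0,0,0],-1],[[0.005,-0.03,0],[0,0,0],-1],[[0,0,0],[0,0,0],-1],[[0,0,0],[0,0,0],-1]]}}

```text
time: 48.37
ee_pos: [566.0, -13.0, 239.9]
tool_rot: [1.338, 0.876, -0.558]
wrist_force: [3.4, -4.9, -0.1]
finger_gap: 10.3
```

```bash
python3 f.py|tail -2
```

```text
r 233.75498836685847 th 0.7000567065818041 Ftan(up+) 1.347403445969489 Frad(out+) -1.7244899335900223 qd 0.0024
below attempt-2 contact (mm along -tool y): 27.94
```

>>> {"method": "apply_moves", "body": {"deltas": [[[0.005,-0.03,0],[0,0,0],-1],[[0.005,-0.03,0],[0,0,0],-1],[[0,0,0],[0,0,0],-1],[[0,0,0],[0,0,0],-1]]}}

```text
time: 48.7
ee_pos: [565.8, -13.1, 239.6]
tool_rot: [1.339, 0.873, -0.554]
wrist_force: [8.3, -3.4, 0.6]
finger_gap: 10.6
```

```bash
python3 f.py|tail -2
```

```text
r 233.80691519978936 th 0.6981631630509954 Ftan(up+) 5.170921420778899 Frad(out+) -5.220988962717124 qd 0.0016
below attempt-2 contact (mm along -tool y): 28.32
```

>>> {"method": "apply_moves", "body": {"deltas": [[[0.005,-0.03,0],[0,0,0],-1],[[0.005,-0.02,0],[0,0,0],-1],[[0,0,0],[0,0,0],-1],[[0,0,0],[0,0,0],-1]]}}

```text
time: 49.03
ee_pos: [565.6, -13.1, 239.5]
tool_rot: [1.339, 0.871, -0.552]
wrist_force: [8.2, -3.4, 0.5]
finger_gap: 10.6
```

```bash
python3 f.py|tail -2
```

```text
r 233.8205456706651 th 0.6969996465564199 Ftan(up+) 4.9545341969194325 Frad(out+) -5.180935759710984 qd 0.0022
below attempt-2 contact (mm along -tool y): 28.52
```

>>> {"method": "apply_moves", "body": {"deltas": [[[0,-0.03,0],[0,0,0],-1],[[0,0,0],[0,0,0],-1],[[0,0,0],[0,0,0],-1]]}}

```text
time: 49.28
ee_pos: [565.3, -13.2, 239.4]
tool_rot: [1.339, 0.87, -0.55]
wrist_force: [11.0, -3.1, 1.6]
finger_gap: 10.6
```

```bash
python3 f.py|tail -2
```

```text
r 234.03135057842542 th 0.6958461160400781 Ftan(up+) 7.6313185176115415 Frad(out+) -6.600689860702053 qd 0.0016
below attempt-2 contact (mm along -tool y): 28.81
```

>>> {"method": "apply_moves", "body": {"deltas": [[[0.005,-0.02,0],[0,0,0],-1],[[0,0,0],[0,0,0],-1],[[0,0,0],[0,0,0],-1]]}}

```text
time: 49.53
ee_pos: [565.3, -13.2, 239.3]
tool_rot: [1.34, 0.87, -0.549]
wrist_force: [11.8, -2.8, 1.5]
finger_gap: 10.1
```

```bash
python3 f.py|tail -2
```

```text
r 234.02728900458183 th 0.695403033850385 Ftan(up+) 8.083473318813784 Frad(out+) -7.3974352683353946 qd 0.0032
below attempt-2 contact (mm along -tool y): 28.88
```

>>> {"method": "apply_moves", "body": {"deltas": [[[0.005,-0.03,0],[0,0,0],-1],[[0,0,0],[0,0,0],-1],[[0,0,0],[0,0,0],-1]]}}

```text
time: 49.78
ee_pos: [565.2, -13.2, 239.3]
tool_rot: [1.34, 0.869, -0.547]
wrist_force: [13.8, -1.5, 1.4]
finger_gap: 10.8
```

```bash
python3 f.py|tail -2
```

```text
r 234.0525539275646 th 0.6947103119464324 Ftan(up+) 9.427886785281812 Frad(out+) -9.182860194362647 qd 0.0007
below attempt-2 contact (mm along -tool y): 29.01
```

>>> {"method": "apply_moves", "body": {"deltas": [[[0.01,-0.03,0],[0,0,0],-1],[[0,0,0],[0,0,0],-1],[[0,0,0],[0,0,0],-1],[[0,0,0],[0,0,0],-1],[[0,0,0],[0,0,0],-1],[[0,0,0],[0,0,0],-1]]}}

```text
time: 50.28
ee_pos: [565.1, -13.2, 239.2]
tool_rot: [1.34, 0.867, -0.545]
wrist_force: [13.5, -2.1, 3.6]
finger_gap: 10.3
```

```bash
python3 f.py|tail -2
```

```text
r 234.05298883457635 th 0.6940398899604272 Ftan(up+) 10.832023959918994 Frad(out+) -7.432909175479283 qd 0.0013
below attempt-2 contact (mm along -tool y): 29.13
```

>>> {"method": "apply_moves", "body": {"deltas": [[[0,0,0],[0,0,0],-1],[[0,0,0],[0,0,0],-1],[[0,0,0],[0,0,0],-1],[[0,0,0],[0,0,0],-1]]}}

```text
time: 50.62
ee_pos: [565.1, -13.2, 239.1]
tool_rot: [1.34, 0.867, -0.545]
wrist_force: [14.4, -0.8, 4.2]
finger_gap: 10.5
```

```bash
python3 f.py|tail -2; python3 top.py 28 >/dev/null; python3 lid.py 28
```

```text
r 234.04234773098872 th 0.693915711398419 Ftan(up+) 12.08107766036546 Frad(out+) -7.896698848593254 qd 0.0017
below attempt-2 contact (mm along -tool y): 29.15
28 top [340 182] y -97 r 167.3 th 0.741
28 top [253 204] y 97 r 149.5 th 0.637
28 side [300 116] y -97 r 162.6 th 0.713
28 side [282 185] y 97 r 166.3 th 0.724
```

The force held at about 11–12 N for 0.8 s with the lid at about 0.725 rad, so it's home. Unload, then let go.

>>> {"method": "apply_moves", "body": {"deltas": [[[-0.01,0.06,0],[0,0,0],-1],[[-0.01,0.06,0],[0,0,0],-1],[[-0.01,0.06,0],[0,0,0],-1],[[0,0,0],[0,0,0],-1],[[0,0,0],[0,0,0],-1]]}}

```text
time: 51.13
ee_pos: [565.8, -13.0, 239.9]
tool_rot: [1.339, 0.874, -0.556]
wrist_force: [3.7, -5.5, 1.7]
finger_gap: 10.6
```

```bash
python3 f.py|tail -2
```

```text
r 233.94826146056485 th 0.6989535421368709 Ftan(up+) 2.803667338173826 Frad(out+) -0.6733954112780707 qd 0.0036
below attempt-2 contact (mm along -tool y): 28.19
```

>>> {"method": "apply_moves", "body": {"deltas": [[[0,0.02,0],[0,0,0],-1],[[0,0,0],[0,0,0],-0.15],[[0,0,0],[0,0,0],-0.15],[[0,0,0],[0,0,0],-0.15],[[0,0,0],[0,0,0],-0.15],[[-0.1,0,0],[0,0,0],-0.15],[[-0.3,0,0],[0,0,0],-0.15],[[-0.6,0,0],[0,0,0],-0.15],[[-0.7,0,0],[0,0,0],-0.15],[[-0.8,0,0],[0,0,0],-0.15],[[-0.8,0,0],[0,0,0],-0.15],[[0,0,0],[0,0,0],-0.15]]}}

```text
time: 52.13
ee_pos: [489.1, -30.5, 352.9]
tool_rot: [1.339, 0.868, -0.55]
wrist_force: [1.5, -0.3, 0.8]
finger_gap: 36.3
```

```bash
python3 f.py|head -1; python3 top.py 29 >/dev/null; python3 lid.py 29
```

```text
t 52.13 q [-0.223 -0.262 -0.379  0.857  0.261  1.205] tcp [489.1 -30.5 352.9] graspC [-160.     1.3  368.1] toolx_c [ 0.601 -0.006 -0.799] tooly_c [ 0.799 -0.006  0.601] F_c [ 1.43 -0.65  0.77] gap 36.3
29 top [340 181] y -97 r 168.3 th 0.761
29 top [253 204] y 97 r 149.5 th 0.637
29 side [299 116] y -97 r 160.7 th 0.720
29 side [282 184] y 97 r 168.3 th 0.737
```

View pics/b29.png

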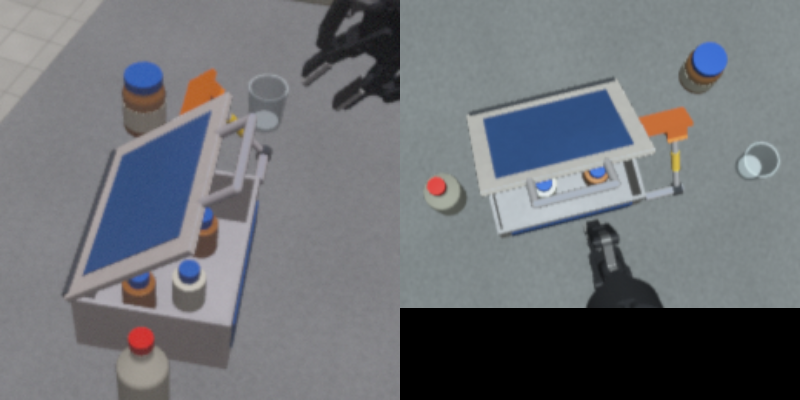

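>>> {"method": "apply_moves", "body": {"deltas": [[[-0.5,0,0],[0,0,0],-0.15],[[0,0,0],[0,0,0],-0.15],[[0,0,0],[0,0,0],-0.15],[[0,0,0],[0,0,0],-0.15],[[0,0,0],[0,0,0],-0.15],[[0,0,0],[0,0,0],-0.15],[[0,0,0],[0,0,0],-0.15],[[0,0,0],[0,0,0],-0.15]]}}

```text
time: 52.9
ee_pos: [477.5, -32.5, 361.2]
tool_rot: [1.339, 0.878, -0.557]
wrist_force: [-0.2, -0.0, -1.1]
finger_gap: 36.4
```

```bash
python3 top.py 30 >/dev/null; python3 lid.py 30; python3 - <<'E'
from h import *
for f in 'st':
    a=cv2.imread(f'pics/{f}29.png').astype(int); b=cv2.imread(f'pics/{f}30.png').astype(int); d=np.abs(a-b).max(2)
    d=d[90:260,210:345] if f=='s' else d[130:215,190:440]; print(f,(d>30).sum())
for k in (28,30):
  for n,f in (('top','t'),('side','s')):
    im=cv2.imread(f'pics/{f}{k}.png'); h=cv2.cvtColor(im,cv2.COLOR_BGR2HSV); m=cv2.inRange(h,(105,120,40),(130,255,255)); nl,lab,stt,ce=cv2.connectedComponentsWithStats(m); print(k,n,[(stt[j,4],ce[j].round(2).tolist()) for j in range(1,nl) if 1500<stt[j,4]<6000])
print(manip.read_state()['wrist_force'])
E
```

```text
30 top [340 181] y -97 r 168.3 th 0.761
30 top [253 204] y 97 r 149.5 th 0.637
30 side [299 116] y -97 r 160.7 th 0.720
30 side [281 185] y 97 r 164.6 th 0.730
s 0
t 0
28 top [(np.int32(3292), [290.18, 176.24])]
28 side [(np.int32(2190), [24.45, 19.01]), (np.int32(3104), [265.51, 162.04])]
30 top [(np.int32(3272), [290.17, 176.1])]
30 side [(np.int32(2192), [24.46, 19.02]), (np.int32(3071), [265.31, 162.01])]
[-0.70372277  0.09323074 -0.92274336]
```

```bash
python3 -c "
from station import manip
print(manip.finish_job())"
```

```text
the job is handed in; nothing more can be done
None
```

The lid is standing propped on the rod, the gripper has let go, and I handed the job in at about 53 s. No verdict was reported, so the points below are my own readings.

**What happened:** I lifted the lid to about 1.2 rad and swung the rod up. The first two presses stopped on the flank of the hole's mouth at about 12.5 N at the handle. Each time I backed off, lifted the lid again and lowered the rod slightly, from about 0.88 to 0.853 and then 0.832 rad by camera. On the third press the ball passed the nubs at about 5 N and reached the hole's floor. I then held 11–12 N at the handle for about 0.8 s before unloading and letting go.

**Last checks:**
- **Lid:** it stands at about 0.73 rad (side camera 0.72–0.73). Two pictures 0.8 s apart show no movement of the lid or the rod.
- **Gripper:** it is clear of the lid and reads about zero force.
- **Bottles and beaker:** they look unmoved by eye. I did not measure them again.

**What disagreed or is unconfirmed:**
- **Top-view lid corners:** they gave 0.76 and 0.64 rad, against 0.72–0.73 from the side. I trusted the side view because the 0.64 corner fitted the geometry badly.
- **Rod angle:** my camera reading at entry, 0.832, was about 0.02 below the stated 0.855, so those readings are probably biased.
- **Lid after release:** it sits a fraction of a pixel higher than under load, which I took as springback.
- **Contact force at the foot:** I couldn't measure it directly. From the handle force I estimate about 20 N during the press, and peaks of about 22 N in the two failed tries, all under the 30 N limit.

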